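# Send a coated board into the cure box

## Task

Set the carrier that holds the board on the cure box's infeed shelf, in line with the port, and push it through the spring flap until it is wholly inside and the flap has swung fully shut behind it; fingers will not reach in that far, but the push stick will. Then leave the stick lying flat on the bench, on its base and clear of the box. Keep the carrier roughly level, since the coating is wet, and leave the empty carrier and everything else on the bench where it is.

Things in the scene. Friction and masses are not known exactly. Their poses are not given: they have to be found in the camera images.
- carrier_mid (a point): Centre (15 mm above the underside) of the carrier with the board: open aluminium tray 100 mm long (its y), 54 mm wide (x), 30 mm high (z up), 4 mm walls, about 0.2 kg. A green circuit board with black chips lies in it, 13 mm below the rim. Grip it across the 54 mm. Both ends are alike.
- empty_mid (a point): Centre of the empty carrier: the same tray with nothing in it, bare aluminium floor. Not to be used. The two carriers lie at the robot's right, the nearer and the farther place swapped at random.
- stick_grip (a point): Middle of the push stick's upright black handle, 55 mm above the stick's underside. The handle is 20 mm thick (x), 40 mm long (y), from 14 to 84 mm above the underside, on a flat aluminium base 44 x 44 mm. The stick lies on the bench on this base, nearer to the robot than the cure box. About 0.2 kg, most of it near the handle.
- stick_head (a point): Middle of the push stick's pushing face, 160 mm along the handle's +y and 7 mm above the underside. A flat bar 16 mm wide runs from the base to the cross-head, 46 mm wide (x). Base, bar and head are all 14 mm thick, with one flat underside and one flat top.
- port (a point): Port of the cure box: point on the track floor under the closed flap, mid-opening. +y points into the box (direction of travel), z up. The floor is 12 mm above the bench. Front panel's outer face at y = -12 mm, opening 82 mm wide, 50 mm high. Tunnel inside 82 mm wide, end wall at y = +228 mm. White box 130 mm wide, 100 mm high with amber roof window; grey lamp head to 155 mm from y = +155 mm.
- shelf (a point): Middle of the top of the infeed shelf in front of the port, 12 mm above the bench: the track floor continued outside, flat, 92 mm wide, no side rims, from the front panel to 145 mm before the flap. Axes as the port's; it lies at y = -75 mm from the port.
- flap (a joint): Flap angle: 0 hanging shut, 1.5 rad swung up into the box. Dark steel plate 78 x 46 mm, hinged at its top edge 48 mm above the track floor, opens inwards only; light return spring (0.02 N m shut, 0.1 N m open). It rests on what lies under it, sliding over the flat stick: it falls shut once the carrier's rear end is over 45 mm past its plane and the stick is drawn out.
- dispenser: Bystander: square blue-grey solvent bottle with a steel top, 65 x 65 x 119 mm, standing; origin at its underside's centre.
- tin: Bystander: flat steel tin 75 x 34 x 14 mm, lying between the carriers and the box; origin at its underside's centre.
Not all that is in view belongs to the job. Leave any red or yellow look-alike of the part that bears carrier_mid alone.

How it is judged:
On the way, in this order (a step that is already met when the one before it is completed fails the run):
1. the carrier with the board stands level on the infeed shelf, in line with the port (x of carrier_mid in the frame of port between -0.03 and 0.03 m and y of carrier_mid in the frame of port between -0.16 and 0.02 m and z of carrier_mid in the frame of port below 0.022 m and angle between the y axis of carrier_mid and the y axis of port, either way round below 0.3 rad), for 0.2 s.
2. the carrier has been pushed through, its rear end past the flap (x of carrier_mid in the frame of port between -0.03 and 0.03 m and y of carrier_mid in the frame of port between 0.06 and 0.19 m and z of carrier_mid in the frame of port below 0.022 m and angle between carrier_mid's own z axis and vertical below 0.1 rad), for 0.1 s.
At the end, for the whole second after the job is handed in: The board's carrier lies level (0.1 rad) in the cure box, centre 60 to 190 mm past the flap's plane, within 30 mm of the midline; flap shut (0.06 rad); push stick flat on the bench on its base (upright within 0.1 rad, handle point 45 to 62 mm up, head point under 14 mm); both still (all of step 2 and value of joint flap below 0.06 rad and linear speed of each of carrier, stick below 0.01 m/s and height (world z) of stick_grip between 0.045 and 0.062 m and angle between stick_grip's own z axis and vertical below 0.1 rad and height (world z) of stick_head below 0.014 m); the robot touches nothing.
It fails at once if the empty carrier or another loose thing on the bench moved by more than 40 mm (distance of any of empty_mid, dispenser, tin from where it was at the start of the episode above 0.04 m).
It fails at once if the carrier with the board tilted by more than 0.5 rad (angle between carrier_mid's own z axis and vertical above 0.5 rad).
It also fails if it takes over 66 s, if anything falls off the work surface, if the arm or the gripper's body presses on something with over 40 N, if the wrist force passes 120 N, or if a joint passes its speed limit or range.

## Robot

A 7-joint arm with a two-finger parallel gripper is mounted at the origin on the work surface. World frame = base frame: x ahead of the robot, y to its left, z up, the work surface at z = 0. Lengths are in m, angles in rad, forces in N, time in s.
With the tool pointing down it reaches from about 0.4 to 0.875 m from the base axis. Payload 6.5 kg.
Tool frame: the origin (TCP) lies between the finger pads; the fingertips stand 25 mm ahead of it and the grasp point (between the pads) lies 6 mm ahead of it (arm.tip_extent is the distance from the TCP to the fingertips, in m); x points along the fingers, z is the direction in which the jaws open and shut, and the axes are right-handed (so a half turn about x gives the same grasp; the last joint's range is limited). The gripper opens to 88 mm and grips with 3 to 60 N. Pads are 18 mm wide; open, the fingers measure 123 mm over their backs; the gripper's body (75 mm by 187 mm) begins 45 mm behind the grasp point.
Start: joints at [1.075, 0.536, -0.004, 1.538, 0.003, 1.067, -0.071], TCP at [0.271, -0.591, 0.264] pointing down, gripper open.
Joint ranges: [-2.7, 2.7], [-0.37, 2.16], [-1.27, 1.26], [0.24, 2.4], [-1.31, 4.45], [0.19, 1.91], [-2.76, 2.76]. Speed limits (rad/s): [2.39, 2.39, 3.14, 3.14, 3.14, 3.14, 3.14].

## Interface

Orientations are given as a unit quaternion [w, x, y, z].
In Python, from plant import arm, snapshot, job gives the robot as it stands.
- The arm moves only by the tool jog_arm, never from a script. Its argument "plan" is a list of rows, each an object of numbers: "dx", "dy", "dz": the shift along the tool's x, y, z each as a share of 50 mm, from -1 to 1; "ax", "ay", "az": the turn, a rotation vector about the tool's x, y, z each as a share of 0.08 rad, from -1 to 1. In form: [{"dx": .., "dy": .., "dz": .., "ax": .., "ay": .., "az": ..}, ...]. A call has 1 to 20 rows; each row shifts and turns the commanded pose from where the row before left it, along the tool's axes as they then stand; what a row does not reach is not made up. A row lasts 1/10 s, in which the tool goes at most 50 mm and 8.59 degrees, less where a joint would pass 70% of its speed; a pose out of reach is approached as far as the arm can. A call with a number of a shift or a turn outside -1 to 1 is refused whole. A call with a gripper value outside its range is refused whole. "claw" is the closure, from 0 (fully open) to 1 (shut), set as the call begins (left out, the last holds). The fingers move at their own pace and stop on an object; "newtons" is the grip in N (left out, the last holds). Time passes only in rows, so rows that do not move let the fingers close. It gives the time, the measured TCP pose, the force and the opening at its end, in the units of the state.
- arm.observe(): the state, without advancing time (a new reading comes with each control period).
- snapshot(name): name is "scene" or "side" or "wrist"; returns a dict with "frame" (420x560x3 uint8, red, green, blue), "intrinsics" (3x3 intrinsics, pixels), "k1" (the pictures are not rectified: a ray, as slopes to the right and down, at radius r is drawn at 1 + k1 r^2 times it, then the intrinsics apply), "world_to_cam" (4x4, takes a point from world to camera coordinates). Camera axes: x right, y down, z forward; pixel columns grow to the right and rows downward; lengths in m; the calibration is good to about 2 mm. A picture is of the moment at which its call begins. There is no depth.
- job.hand_in(): hands the job in, once; it reports no verdict.
The state is a dict: "clock": time; "q": joint angles; "joint_vel": joint speeds; "joint_efforts": joint torques, N m; "tcp_pos": TCP position; "tcp_rot": TCP orientation; "wrist_force": force on the tool from outside, world axes, zero at the start; "torque": the same for the moment, N m; "grip_width": finger opening in m.
Only numpy, scipy, OpenCV 4.12 (cv2) and the standard library are available. Lean on these libraries where they do the work, as an engineer would, in place of code of your own. Each camera call takes 0.05 s, during which the arm holds its last target.

## Working session

There is one attempt and no reset: what is moved stays moved. The work goes in short steps, Python scripts to look and compute and a tool call to move; the robot and the scene stay as the last step left them, time stands still between calls to the robot, and variables do not carry over. Pictures are saved under pics/ and viewed, and the job is handed in when it is done.

Besides the shell and the picture viewer there is one more tool, called after "Request:" as name(argument=value, ...) on one line, values as JSON. jog_arm: Moves the arm, as the interface text tells. Shift numbers are shares of 50 mm and turn numbers shares of 0.08 rad, none past 1 either way. Its arguments: {"type":"object","properties":{"plan":{"type":"array","items":{"type":"object","properties":{"dx":{"type":"number"},"dy":{"type":"number"},"dz":{"type":"number"},"ax":{"type":"number"},"ay":{"type":"number"},"az":{"type":"number"}}}},"claw":{"type":"number"},"newtons":{"type":"number"}},"required":["plan"]}

```bash
ls; mkdir -p pics; python3 - <<'E'
from plant import arm, snapshot, job
import cv2,pickle
s=arm.observe(); print(s)
d={}
for n in ["scene","side","wrist"]:
    d[n]=snapshot(n); cv2.imwrite(f"pics/{n}0.png",d[n]["frame"][:,:,::-1]); print(n,d[n]["intrinsics"],d[n]["k1"],d[n]["world_to_cam"])
pickle.dump(d,open("s0.pkl","wb"))
E
```

```text
pics
{'clock': 0.0, 'q': array([ 1.07481591,  0.53714894, -0.00442275,  1.53886067,  0.00262263,
        1.06729038, -0.07118676]), 'joint_vel': array([-2.18139857e-03, -2.91409323e-04,  7.70167802e-04, -1.87924483e-06,
        1.89276987e-04, -1.77264253e-03, -1.08477859e-03]), 'joint_efforts': array([-5.88253397e-05, -5.70993912e+01,  9.90877636e-01, -2.51601827e+01,
       -5.61731716e-02,  1.79589068e-02,  1.54548748e-04]), 'tcp_pos': array([ 0.27057411, -0.59038527,  0.26285522]), 'tcp_rot': array([ 0.59460194,  0.38213329,  0.59566909, -0.38157701]), 'wrist_force': array([-0.05121929,  0.28677726,  0.2082334 ]), 'torque': array([0.01140143, 0.00924754, 0.03581759]), 'grip_width': 0.08793331691399701}
scene [[444.11241499   0.         275.00201884]
 [  0.         444.11241499 211.19025872]
 [  0.           0.           1.        ]] -0.1401980734894309 [[ 0.78126306  0.62414246 -0.00861538 -0.29540251]
 [ 0.49006087 -0.62185981 -0.61084427 -0.2432606 ]
 [-0.3866114   0.473008   -0.7917039   1.38402729]
 [ 0.          0.          0.          1.        ]]
side [[493.41952151   0.         278.03551363]
 [  0.         493.41952151 204.09172433]
 [  0.           0.           1.        ]] -0.09776374806137077 [[-0.84987073 -0.52698973 -0.00125047  0.3438124 ]
 [-0.32229713  0.52163957 -0.78994729  0.24523087]
 [ 0.4169464  -0.67095006 -0.61317348  1.18999009]
 [ 0.          0.          0.          1.        ]]
wrist [[354.71875658   0.         278.82832868]
 [  0.         354.71875658 208.3743241 ]
 [  0.           0.           1.        ]] 0.004699259199391973 [[ 0.4164142  -0.9091723  -0.00222401 -0.6486325 ]
 [-0.87309009 -0.40056795  0.27795503 -0.03707603]
 [-0.25359989 -0.11380266 -0.96059151  0.38875991]
 [ 0.          0.          0.          1.        ]]
```

View pics/scene0.png

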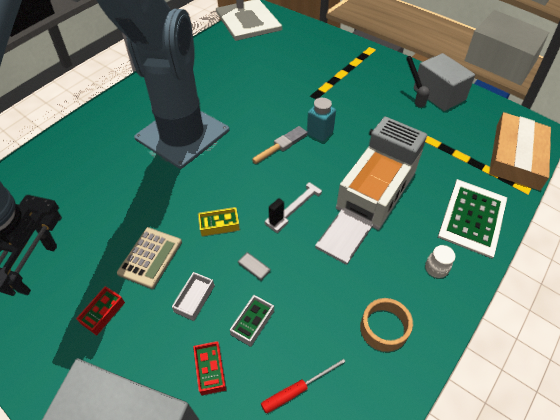

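View pics/side0.png

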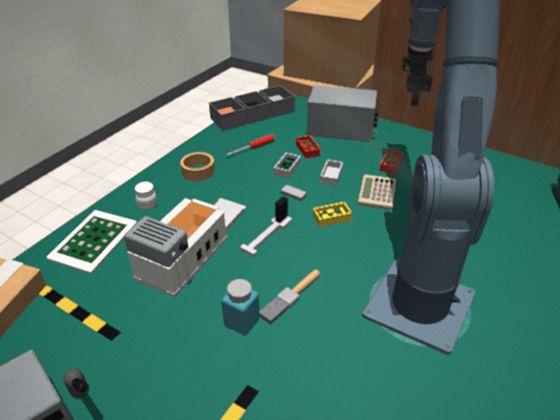

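View pics/wrist0.png

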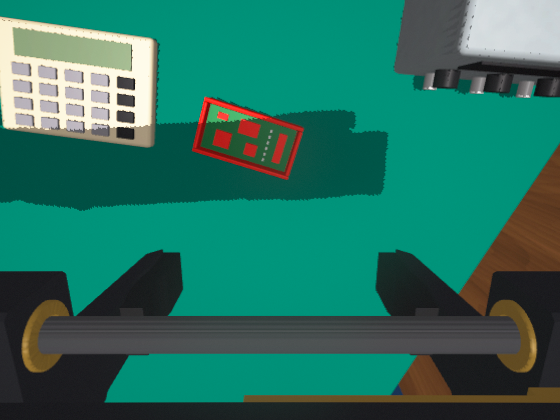

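Scene view: board carrier at about (252,318), empty carrier (193,296), tin (254,266), stick handle (277,212) with its head at (315,188), shelf (345,236), box (380,180). Red and yellow look-alikes are at (101,310), (210,367) and (219,221). Next I'll enlarge the views and measure.

```bash
cat > h.py <<'E'
import numpy as np,cv2,pickle
def ray(d,u,v):
    K=d["intrinsics"];k1=d["k1"];W=np.array(d["world_to_cam"])
    x=(u-K[0,2])/K[0,0];y=(v-K[1,2])/K[1,1];rd=np.hypot(x,y);r=rd
    for _ in range(30): r=rd/(1+k1*r*r)
    s=r/rd if rd>0 else 1
    R=W[:3,:3];t=W[:3,3]
    return -R.T@t, R.T@np.array([x*s,y*s,1])
def onz(d,u,v,z):
    o,r=ray(d,u,v); return o+r*(z-o[2])/r[2]
def proj(d,p):
    W=np.array(d["world_to_cam"]);c=W[:3,:3]@np.array(p)+W[:3,3];x=c[:2]/c[2]
    K=d["intrinsics"];x=x*(1+d["k1"]*(x@x));return np.array([K[0,0]*x[0]+K[0,2],K[1,1]*x[1]+K[1,2]])
def tri(d1,p1,d2,p2):
    o1,r1=ray(d1,*p1);o2,r2=ray(d2,*p2)
    A=np.array([r1,-r2]).T;t=np.linalg.lstsq(A,o2-o1,rcond=None)[0]
    a=o1+r1*t[0];b=o2+r2*t[1];return (a+b)/2,np.linalg.norm(a-b)
def crop(d,x0,y0,w,h,s,fn):
    im=d["frame"][y0:y0+h,x0:x0+w,::-1];im=cv2.resize(im,None,fx=s,fy=s,interpolation=cv2.INTER_CUBIC)
    for i in range(0,w,10): cv2.line(im,(i*s,0),(i*s,6 if i%50 else 14),(255,255,255),1)
    for i in range(0,h,10): cv2.line(im,(0,i*s),(6 if i%50 else 14,i*s),(255,255,255),1)
    cv2.imwrite(fn,im)
E
python3 - <<'E'
from h import *
d=pickle.load(open("s0.pkl","rb"))
crop(d["scene"],160,230,130,100+20,5,"pics/c1.png")
crop(d["scene"],260,110,160,120,5,"pics/c2.png")
crop(d["scene"],260,150,160,120,5,"pics/c3.png")
crop(d["side"],120,140,160,150-30,5,"pics/c4.png")
crop(d["side"],220,140,130,120,5,"pics/c5.png")
E
```

```text
(no output)
```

View pics/c1.png

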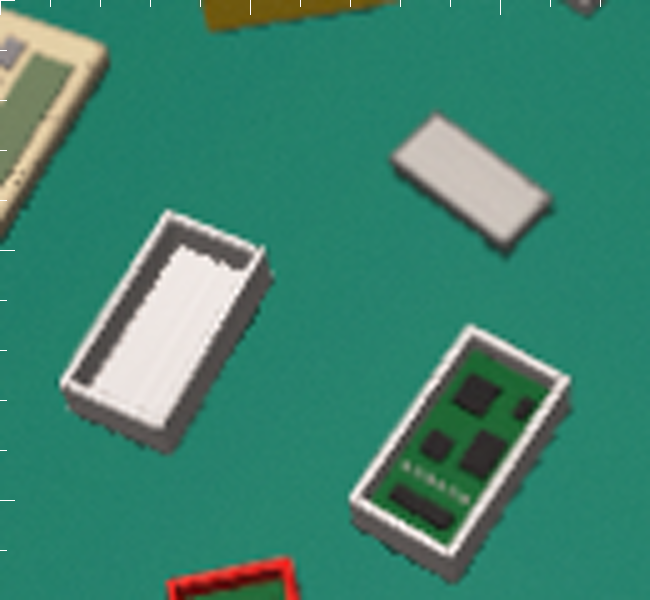

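View pics/c3.png

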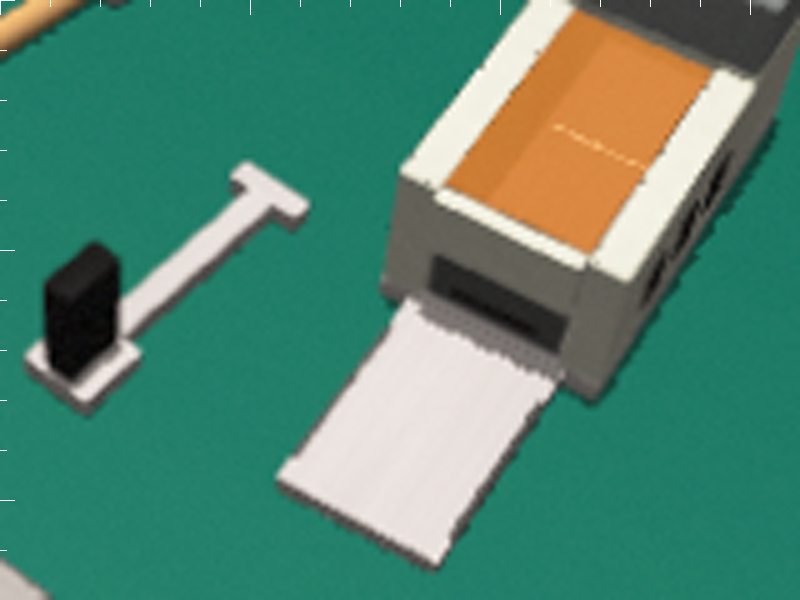

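View pics/c4.png

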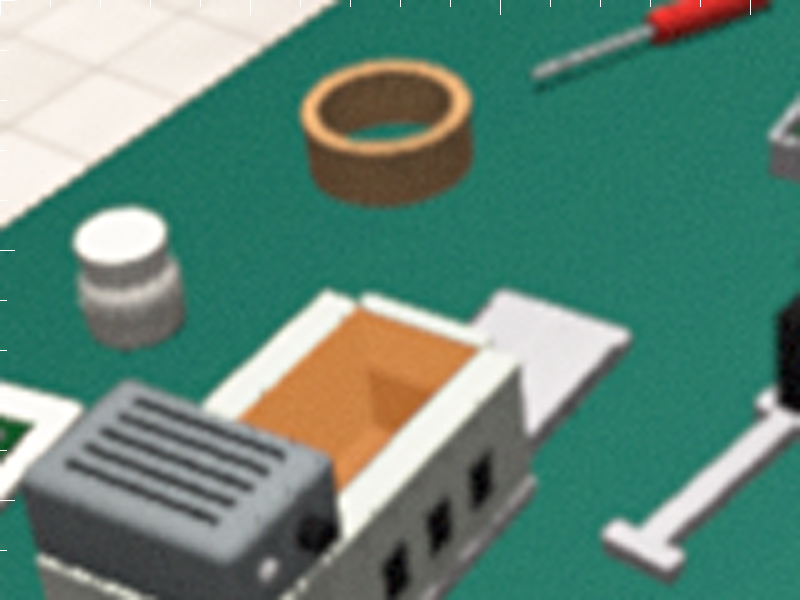

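View pics/c5.png

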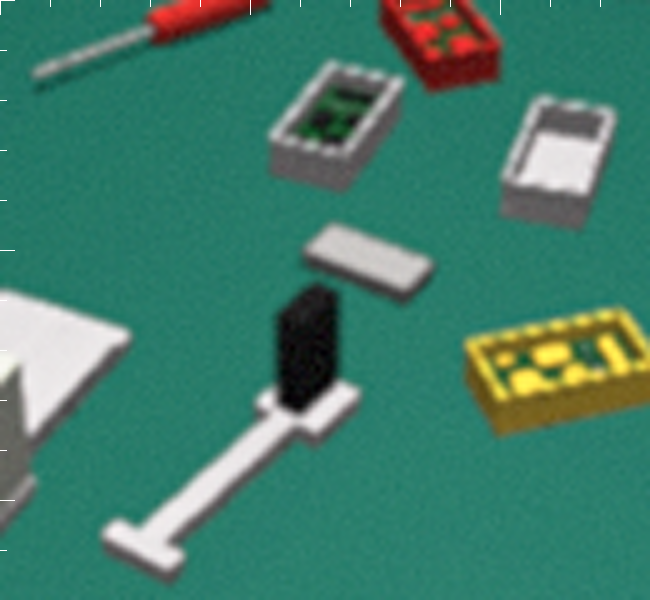

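```bash
cat > m.py <<'E'
from h import *
d=pickle.load(open("s0.pkl","rb"));S=d["scene"];D=d["side"]
def q(n,dd,off,pts,z):
    P=np.array([onz(dd,p[0]/5+off[0]-.4,p[1]/5+off[1]-.4,z)[:2] for p in pts]); print(n,np.round(P,4).tolist(),'c',P.mean(0).round(4))
    for i in range(len(P)):
        e=P[(i+1)%len(P)]-P[i]; print('   len %.4f ang %.3f'%(np.hypot(*e),np.arctan2(e[1],e[0])))
o1=(160,230);o3=(260,150)
q('carrier',S,o1,[(472,327),(569,379),(452,553),(352,500)],.03)
q('empty',S,o1,[(168,213),(266,248),(165,430),(65,383)],.03)
q('tin',S,o1,[(436,114),(551,202),(503,248),(391,157)],.014)
q('shelf',S,o3,[(410,300),(560,378),(436,567),(278,477)],.012)
q('boxtopfront',S,o3,[(401,172),(630,280)],.1)
q('head',S,o3,[(247,161),(309,205),(296,220),(232,178)],.014)
q('base',S,o3,[(27,353),(85,402),(142,351)],.014)
q('handle',S,o3,[(45,285),(96,242),(120,256),(68,296)],.084)
o4=(120,140);o5=(220,140)
q('s carrier',D,o5,[(331,62),(405,80),(347,155),(272,137)],.03)
q('s shelf front',D,o4,[(502,291),(630,335)],.012)
q('s head',D,o5,[(101,534),(121,519),(184,553),(170,570)],.014)
q('s handle',D,o5,[(277,316),(315,284),(338,292),(303,325)],.084)
q('s boxfront',D,o4,[(325,291),(519,362)],.1)
q('s base',D,o5,[(257,400),(360,394),(317,437)],.014)
E
python3 m.py
```

```text
carrier [[0.5516, -0.2936], [0.6026, -0.2863], [0.6147, -0.3818], [0.5649, -0.3907]] c [ 0.5835 -0.3381]
   len 0.0515 ang 0.141
   len 0.0963 ang -1.444
   len 0.0506 ang -2.967
   len 0.0980 ang 1.707
empty [[0.4001, -0.3381], [0.4496, -0.3225], [0.4777, -0.4186], [0.4259, -0.4311]] c [ 0.4383 -0.3776]
   len 0.0519 ang 0.305
   len 0.1001 ang -1.287
   len 0.0532 ang -2.905
   len 0.0965 ang 1.841
tin [[0.4562, -0.2095], [0.5324, -0.213], [0.5304, -0.2467], [0.4552, -0.242]] c [ 0.4936 -0.2278]
   len 0.0763 ang -0.047
   len 0.0338 ang -1.631
   len 0.0753 ang 3.079
   len 0.0326 ang 1.539
shelf [[0.5657, 0.0496], [0.6557, 0.0552], [0.6671, -0.0807], [0.5757, -0.0856]] c [ 0.6161 -0.0154]
   len 0.0902 ang 0.062
   len 0.1364 ang -1.487
   len 0.0916 ang -3.088
   len 0.1356 ang 1.645
boxtopfront [[0.5471, 0.0522], [0.6739, 0.0636]] c [0.6105 0.0579]
   len 0.1274 ang 0.090
   len 0.1274 ang -3.052
head [[0.4405, 0.0741], [0.4862, 0.0691], [0.4867, 0.0559], [0.4413, 0.0588]] c [0.4637 0.0645]
   len 0.0459 ang -0.108
   len 0.0132 ang -1.528
   len 0.0455 ang 3.079
   len 0.0154 
[... 662 characters left out ...]
-3.083
   len 0.0921 ang 0.058
s head [[0.4833, 0.0696], [0.481, 0.054], [0.4367, 0.0584], [0.4357, 0.0733]] c [0.4592 0.0638]
   len 0.0158 ang -1.718
   len 0.0445 ang 3.043
   len 0.0150 ang 1.638
   len 0.0478 ang -0.077
s handle [[0.4564, -0.0678], [0.4539, -0.1043], [0.4389, -0.1047], [0.4398, -0.0685]] c [ 0.4473 -0.0863]
   len 0.0365 ang -1.641
   len 0.0150 ang -3.114
   len 0.0362 ang 1.546
   len 0.0166 ang 0.040
s boxfront [[0.6712, 0.0625], [0.5413, 0.0562]] c [0.6062 0.0594]
   len 0.1301 ang -3.093
   len 0.1301 ang 0.048
s base [[0.4725, -0.071], [0.4246, -0.107], [0.4259, -0.0612]] c [ 0.441  -0.0797]
   len 0.0599 ang -2.497
   len 0.0459 ang 1.544
   len 0.0477 ang -0.209
```

```bash
cat > plan.py <<'E'
import sys,numpy as np
from scipy.spatial.transform import Rotation as R
from plant import arm
def st():
    s=arm.observe();w,x,y,z=s["tcp_rot"];return s,R.from_quat([x,y,z,w])
def goto(x,y,z,yaw):  # target TCP, tool x down, tool z at world angle yaw (mod pi)
    s,r=st();M=r.as_matrix();p=np.array(s["tcp_pos"])
    best=None
    for k in (0,np.pi):
        zz=np.array([np.cos(yaw+k),np.sin(yaw+k),0]);xx=np.array([0,0,-1.]);T=np.array([xx,np.cross(zz,xx),zz]).T
        rv=(r.inv()*R.from_matrix(T)).as_rotvec()
        if best is None or np.linalg.norm(rv)<np.linalg.norm(best):best=rv
    d=M.T@(np.array([x,y,z])-p)
    print('tcp',p.round(4),'zyaw %.3f'%np.arctan2(M[1,2],M[0,2]),'xdir',M[:,0].round(3),'grip %.4f'%s["grip_width"],'F',np.round(s["wrist_force"],1),'t %.2f'%s["clock"],'q',np.round(s["q"],2))
    print('shift units (of 50mm) in current tool axes',(d/.05).round(3),'turn units',(best/.08).round(3))
if __name__=="__main__": goto(*map(float,sys.argv[1:5]))
E
python3 plan.py 0.581 -0.34 0.15 0.135; python3 plan.py 0.581 -0.34 0.15 1.7
```

```text
tcp [ 0.2706 -0.5905  0.2631] zyaw -1.141 xdir [-0.001  0.001 -1.   ] grip 0.0881 F [-0.2 -0.1  0.6] t 0.15 q [ 1.07  0.54 -0.    1.54  0.    1.07 -0.07]
shift units (of 50mm) in current tool axes [ 2.263  7.731 -1.965] turn units [-1.595e+01 -1.500e-02 -9.000e-03]
tcp [ 0.2706 -0.5905  0.2631] zyaw -1.141 xdir [-0.001  0.001 -1.   ] grip 0.0881 F [-0.2 -0.1  0.6] t 0.15 q [ 1.07  0.54 -0.    1.54  0.    1.07 -0.07]
shift units (of 50mm) in current tool axes [ 2.263  7.731 -1.965] turn units [ 3.758 -0.016  0.004]
```

Request:
jog_arm(plan=[{"dy": 0.4, "dz": -0.1}, {"dy": 0.77, "dz": -0.2}, {"dy": 0.77, "dz": -0.2}, {"dy": 0.77, "dz": -0.2}, {"dy": 0.77, "dz": -0.2}, {"dy": 0.77, "dz": -0.2}, {"dy": 0.77, "dz": -0.2}, {"dy": 0.77, "dz": -0.2}, {"dy": 0.77, "dz": -0.2}, {"dy": 0.77, "dz": -0.2}, {"dy": 0.4, "dz": -0.1}, {"ax": -1}, {"ax": -1}, {"ax": -1}, {"ax": -1}, {"ax": -1}, {"ax": -1}, {"ax": -1}, {"ax": -1}, {"ax": -1}], claw=0, newtons=30)

```text
invalid input
```

Request:
jog_arm(plan=[{"ax": -1}, {"ax": -1}, {"ax": -1}, {"ax": -1}, {"ax": -1}, {"ax": -1}, {"ax": -0.95}, {}])

```text
invalid input
```

```bash
python3 plan.py 0.581 -0.34 0.15 0.135; python3 - <<'E'
from plant import snapshot
import cv2,pickle
d=snapshot("wrist");pickle.dump(d,open("w1.pkl","wb"));cv2.imwrite("pics/w1.png",d["frame"][:,:,::-1])
E
```

```text
tcp [ 0.2706 -0.5905  0.2631] zyaw -1.141 xdir [-0.001  0.001 -1.   ] grip 0.0881 F [-0.2 -0.1  0.6] t 0.15 q [ 1.07  0.54 -0.    1.54  0.    1.07 -0.07]
shift units (of 50mm) in current tool axes [ 2.263  7.731 -1.965] turn units [-1.595e+01 -1.500e-02 -9.000e-03]
```

View pics/w1.png

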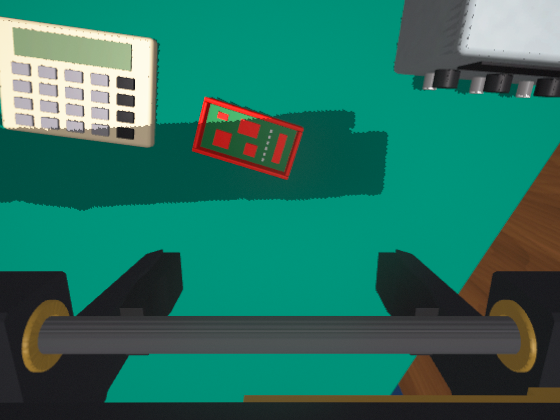

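The calls were refused and the arm hasn't moved, so the rows probably need all six numbers. I'll test with a short one.

Request:
jog_arm(plan=[{"dx": 0, "dy": 0.4, "dz": -0.1, "ax": 0, "ay": 0, "az": 0}])

```text
clock: 0.3
tcp_pos: [0.2838, -0.5797, 0.2634]
tcp_rot: [0.594, 0.383, 0.595, -0.384]
wrist_force: [0.9, 0.4, 0.4]
grip_width: 0.0878
```

Request:
jog_arm(plan=[{"dx": 0, "dy": 0.77, "dz": -0.2, "ax": 0, "ay": 0, "az": 0}, {"dx": 0, "dy": 0.77, "dz": -0.2, "ax": 0, "ay": 0, "az": 0}, {"dx": 0, "dy": 0.77, "dz": -0.2, "ax": 0, "ay": 0, "az": 0}, {"dx": 0, "dy": 0.77, "dz": -0.2, "ax": 0, "ay": 0, "az": 0}, {"dx": 0, "dy": 0.77, "dz": -0.2, "ax": 0, "ay": 0, "az": 0}, {"dx": 0, "dy": 0.77, "dz": -0.2, "ax": 0, "ay": 0, "az": 0}, {"dx": 0, "dy": 0.77, "dz": -0.2, "ax": 0, "ay": 0, "az": 0}, {"dx": 0, "dy": 0.77, "dz": -0.2, "ax": 0, "ay": 0, "az": 0}, {"dx": 0, "dy": 0.77, "dz": -0.2, "ax": 0, "ay": 0, "az": 0}, {"dx": 0, "dy": 0.4, "dz": -0.1, "ax": 0, "ay": 0, "az": 0}, {"dx": 0, "dy": 0, "dz": 0, "ax": -1, "ay": 0, "az": 0}, {"dx": 0, "dy": 0, "dz": 0, "ax": -1, "ay": 0, "az": 0}, {"dx": 0, "dy": 0, "dz": 0, "ax": -1, "ay": 0, "az": 0}, {"dx": 0, "dy": 0, "dz": 0, "ax": -1, "ay": 0, "az": 0}, {"dx": 0, "dy": 0, "dz": 0, "ax": -1, "ay": 0, "az": 0}, {"dx": 0, "dy": 0, "dz": 0, "ax": -1, "ay": 0, "az": 0}, {"dx": 0, "dy": 0, "dz": 0, "ax": -1, "ay": 0, "az": 0}, {"dx": 0, "dy": 0, "dz": 0, "ax": -1, "ay": 0, "az": 0}])

```text
clock: 2.1
tcp_pos: [0.5796, -0.3401, 0.2635]
tcp_rot: [0.685, 0.174, 0.686, -0.175]
wrist_force: [0.6, -0.1, 0.1]
grip_width: 0.0878
```

Request:
jog_arm(plan=[{"dx": 0, "dy": 0, "dz": 0, "ax": -1, "ay": 0, "az": 0}, {"dx": 0, "dy": 0, "dz": 0, "ax": -1, "ay": 0, "az": 0}, {"dx": 0, "dy": 0, "dz": 0, "ax": -1, "ay": 0, "az": 0}, {"dx": 0, "dy": 0, "dz": 0, "ax": -1, "ay": 0, "az": 0}, {"dx": 0, "dy": 0, "dz": 0, "ax": -1, "ay": 0, "az": 0}, {"dx": 0, "dy": 0, "dz": 0, "ax": -1, "ay": 0, "az": 0}, {"dx": 0, "dy": 0, "dz": 0, "ax": -1, "ay": 0, "az": 0}, {"dx": 0, "dy": 0, "dz": 0, "ax": -0.95, "ay": 0, "az": 0}, {"dx": 0, "dy": 0, "dz": 0, "ax": 0, "ay": 0, "az": 0}], claw=0, newtons=30)

```text
clock: 3.0
tcp_pos: [0.5796, -0.3401, 0.2634]
tcp_rot: [0.705, -0.048, 0.706, 0.047]
wrist_force: [0.4, 1.2, 0.0]
grip_width: 0.0883
```

```bash
python3 plan.py 0.581 -0.34 0.15 0.135; python3 - <<'E'
from plant import snapshot
import cv2,pickle
d=snapshot("wrist");pickle.dump(d,open("w1.pkl","wb"));cv2.imwrite("pics/w2.png",d["frame"][:,:,::-1])
E
```

```text
tcp [ 0.5796 -0.3401  0.2634] zyaw 0.134 xdir [-0.001 -0.    -1.   ] grip 0.0883 F [0.4 1.2 0. ] t 3.00 q [ 0.7   0.6  -0.36  1.46  0.22  1.12  0.43]
shift units (of 50mm) in current tool axes [ 2.268e+00 -2.000e-03  3.000e-02] turn units [-0.008 -0.013  0.002]
```

View pics/w2.png

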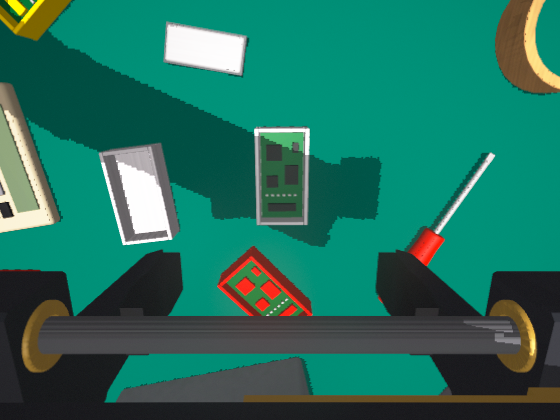

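```bash
python3 - <<'E'
from h import *
d=pickle.load(open("w1.pkl","rb"))
P=np.array([onz(d,u,v,.03)[:2] for u,v in [(255,128),(309,128),(309,224),(256,224)]]);print(P.round(4),P.mean(0))
for i in range(4):
  e=P[(i+1)%4]-P[i];print(np.hypot(*e),np.arctan2(e[1],e[0]))
E
```

```text
[[ 0.5501 -0.2922]
 [ 0.6021 -0.2852]
 [ 0.6175 -0.3823]
 [ 0.5625 -0.3898]] [ 0.58304869 -0.33738002]
0.05244551921962954 0.13397469342399076
0.09831134399817348 -1.4132367663889847
0.05555784476808928 -3.0072202225746256
0.09830930550705004 1.6966956426254363
```

Request:
jog_arm(plan=[{"dx": 0.5, "dy": 0.02, "dz": 0.05, "ax": 0, "ay": 0, "az": 0}, {"dx": 0.7, "dy": 0, "dz": 0, "ax": 0, "ay": 0, "az": 0}, {"dx": 0.7, "dy": 0, "dz": 0, "ax": 0, "ay": 0, "az": 0}, {"dx": 0.7, "dy": 0, "dz": 0, "ax": 0, "ay": 0, "az": 0}, {"dx": 0.6, "dy": 0, "dz": 0, "ax": 0, "ay": 0, "az": 0}, {"dx": 0.5, "dy": 0, "dz": 0, "ax": 0, "ay": 0, "az": 0}, {"dx": 0.4, "dy": 0, "dz": 0, "ax": 0, "ay": 0, "az": 0}, {"dx": 0.3, "dy": 0, "dz": 0, "ax": 0, "ay": 0, "az": 0}, {"dx": 0.2, "dy": 0, "dz": 0, "ax": 0, "ay": 0, "az": 0}, {"dx": 0.07, "dy": 0, "dz": 0, "ax": 0, "ay": 0, "az": 0}, {"dx": 0, "dy": 0, "dz": 0, "ax": 0, "ay": 0, "az": 0}])

```text
clock: 4.15
tcp_pos: [0.583, -0.3377, 0.0303]
tcp_rot: [0.706, -0.048, 0.705, 0.047]
wrist_force: [0.4, -0.9, 0.5]
grip_width: 0.0881
```

Request:
jog_arm(plan=[{"dx": 0, "dy": 0, "dz": 0, "ax": 0, "ay": 0, "az": 0}, {"dx": 0, "dy": 0, "dz": 0, "ax": 0, "ay": 0, "az": 0}, {"dx": 0, "dy": 0, "dz": 0, "ax": 0, "ay": 0, "az": 0}, {"dx": 0, "dy": 0, "dz": 0, "ax": 0, "ay": 0, "az": 0}, {"dx": 0, "dy": 0, "dz": 0, "ax": 0, "ay": 0, "az": 0}, {"dx": 0, "dy": 0, "dz": 0, "ax": 0, "ay": 0, "az": 0}, {"dx": 0, "dy": 0, "dz": 0, "ax": 0, "ay": 0, "az": 0}, {"dx": 0, "dy": 0, "dz": 0, "ax": 0, "ay": 0, "az": 0}], claw=0.6, newtons=30)

```text
clock: 4.95
tcp_pos: [0.5828, -0.3377, 0.0305]
tcp_rot: [0.705, -0.048, 0.706, 0.048]
wrist_force: [-2.1, 0.5, 4.3]
grip_width: 0.0539
```

```bash
python3 plan.py 0.582 -0.339 0.03 0.135
```

```text
tcp [ 0.5828 -0.3377  0.0305] zyaw 0.135 xdir [-0. -0. -1.] grip 0.0539 F [-2.1  0.5  4.3] t 4.95 q [ 0.65  0.89 -0.29  1.56  0.33  0.74  0.35]
shift units (of 50mm) in current tool axes [ 0.01  -0.023 -0.019] turn units [-0.001 -0.003  0.002]
```

Request:
jog_arm(plan=[{"dx": -0.3, "dy": 0, "dz": 0, "ax": 0, "ay": 0, "az": 0}, {"dx": -0.5, "dy": 0, "dz": 0, "ax": 0, "ay": 0, "az": 0}, {"dx": -0.6, "dy": 0, "dz": 0, "ax": 0, "ay": 0, "az": 0}, {"dx": -0.6, "dy": 0, "dz": 0, "ax": 0, "ay": 0, "az": 0}, {"dx": -0.4, "dy": 0, "dz": 0, "ax": 0, "ay": 0, "az": 0}, {"dx": 0, "dy": 0, "dz": 0, "ax": 0, "ay": 0, "az": 0}], claw=0.6, newtons=30)

```text
clock: 5.55
tcp_pos: [0.5849, -0.3383, 0.154]
tcp_rot: [0.707, -0.049, 0.704, 0.047]
wrist_force: [1.2, 0.5, -2.5]
grip_width: 0.0538
```

```bash
python3 plan.py 0.62 -0.15 0.15 0.068
```

```text
tcp [ 0.5849 -0.3383  0.154 ] zyaw 0.135 xdir [ 0.006 -0.003 -1.   ] grip 0.0538 F [ 1.2  0.5 -2.5] t 5.55 q [ 0.68  0.72 -0.33  1.53  0.27  0.93  0.39]
shift units (of 50mm) in current tool axes [0.074 3.638 1.202] turn units [0.837 0.068 0.04 ]
```

Request:
jog_arm(plan=[{"dx": 0, "dy": 0.2, "dz": 0.1, "ax": 0, "ay": 0, "az": 0}, {"dx": 0, "dy": 0.4, "dz": 0.15, "ax": 0, "ay": 0, "az": 0}, {"dx": 0, "dy": 0.5, "dz": 0.15, "ax": 0, "ay": 0, "az": 0}, {"dx": 0, "dy": 0.5, "dz": 0.15, "ax": 0, "ay": 0, "az": 0}, {"dx": 0, "dy": 0.5, "dz": 0.15, "ax": 0, "ay": 0, "az": 0}, {"dx": 0, "dy": 0.5, "dz": 0.15, "ax": 0, "ay": 0, "az": 0}, {"dx": 0, "dy": 0.5, "dz": 0.15, "ax": 0, "ay": 0, "az": 0}, {"dx": 0, "dy": 0.34, "dz": 0.1, "ax": 0, "ay": 0, "az": 0}, {"dx": 0, "dy": 0.2, "dz": 0.1, "ax": 0, "ay": 0, "az": 0}, {"dx": 0, "dy": 0, "dz": 0, "ax": 0.3, "ay": 0, "az": 0}, {"dx": 0, "dy": 0, "dz": 0, "ax": 0.3, "ay": 0, "az": 0}, {"dx": 0, "dy": 0, "dz": 0, "ax": 0.24, "ay": 0, "az": 0}, {"dx": 0, "dy": 0, "dz": 0, "ax": 0, "ay": 0, "az": 0}])

```text
clock: 6.85
tcp_pos: [0.6175, -0.1507, 0.1502]
tcp_rot: [0.707, -0.023, 0.707, 0.023]
wrist_force: [-0.3, 0.7, -2.3]
grip_width: 0.0534
```

```bash
python3 plan.py 0.6155 -0.019 0.15 0.068; python3 - <<'E'
from plant import snapshot
import cv2,pickle
d=snapshot("wrist");pickle.dump(d,open("w3.pkl","wb"));cv2.imwrite("pics/w3.png",d["frame"][:,:,::-1])
E
```

```text
tcp [ 0.6175 -0.1507  0.1502] zyaw 0.065 xdir [-0.    -0.001 -1.   ] grip 0.0534 F [-0.3  0.7 -2.3] t 6.85 q [ 0.4   0.67 -0.33  1.65  0.27  0.87  0.03]
shift units (of 50mm) in current tool axes [1.000e-03 2.631e+00 1.300e-01] turn units [-0.038 -0.003  0.01 ]
```

View pics/w3.png

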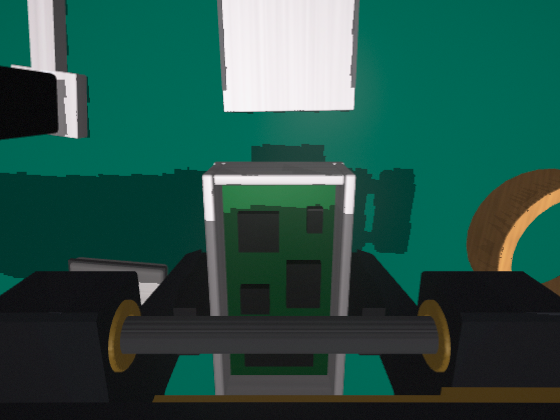

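```bash
python3 - <<'E'
from h import *
d=pickle.load(open("w3.pkl","rb"))
P=np.array([onz(d,u,v,.012)[:2] for u,v in [(224.5,110),(354,108.5),(219,1),(358,1)]]);print(P.round(4),P[:2].mean(0),P[2:].mean(0))
e=P[1]-P[0];print(np.hypot(*e),np.arctan2(e[1],e[0]));e=P[2:].mean(0)-P[:2].mean(0);print(np.arctan2(-e[0],e[1]))
P=np.array([onz(d,u,v,.150)[:2] for u,v in [(206,178),(354,178)]]);print(P,P.mean(0))
e=P[1]-P[0];print(np.hypot(*e),np.arctan2(e[1],e[0]))
E
```

```text
[[ 0.5757 -0.0841]
 [ 0.6659 -0.0773]
 [ 0.5707 -0.0166]
 [ 0.6602 -0.0108]] [ 0.62076749 -0.08072671] [ 0.61541494 -0.01373129]
0.09047654684300153 0.07570756332518716
0.0797249965447833
[[ 0.59014058 -0.10411502]
 [ 0.64065312 -0.10083977]] [ 0.61539685 -0.1024774 ]
0.05061861331281769 0.0647497447882879
```

Request:
jog_arm(plan=[{"dx": 0, "dy": 0.2, "dz": 0.02, "ax": -0.11, "ay": 0, "az": 0}, {"dx": 0, "dy": 0.4, "dz": 0.02, "ax": 0, "ay": 0, "az": 0}, {"dx": 0, "dy": 0.5, "dz": 0.02, "ax": 0, "ay": 0, "az": 0}, {"dx": 0, "dy": 0.5, "dz": 0.02, "ax": 0, "ay": 0, "az": 0}, {"dx": 0, "dy": 0.5, "dz": 0.02, "ax": 0, "ay": 0, "az": 0}, {"dx": 0, "dy": 0.35, "dz": 0.02, "ax": 0, "ay": 0, "az": 0}, {"dx": 0, "dy": 0.2, "dz": 0, "ax": 0, "ay": 0, "az": 0}, {"dx": 0, "dy": 0, "dz": 0, "ax": 0, "ay": 0, "az": 0}, {"dx": 0.3, "dy": 0, "dz": 0, "ax": 0, "ay": 0, "az": 0}, {"dx": 0.4, "dy": 0, "dz": 0, "ax": 0, "ay": 0, "az": 0}, {"dx": 0.4, "dy": 0, "dz": 0, "ax": 0, "ay": 0, "az": 0}, {"dx": 0.3, "dy": 0, "dz": 0, "ax": 0, "ay": 0, "az": 0}, {"dx": 0.2, "dy": 0, "dz": 0, "ax": 0, "ay": 0, "az": 0}, {"dx": 0, "dy": 0, "dz": 0, "ax": 0, "ay": 0, "az": 0}])

```text
clock: 8.3
tcp_pos: [0.6127, -0.0173, 0.0684]
tcp_rot: [0.706, -0.027, 0.708, 0.027]
wrist_force: [-0.7, -0.2, -2.1]
grip_width: 0.0537
```

```bash
python3 plan.py 0.615 -0.018 0.0435 0.074
```

```text
tcp [ 0.6127 -0.0173  0.0684] zyaw 0.076 xdir [-0.003 -0.    -1.   ] grip 0.0537 F [-0.7 -0.2 -2.1] t 8.30 q [ 0.17  0.76 -0.3   1.73  0.32  0.71 -0.23]
shift units (of 50mm) in current tool axes [ 0.499 -0.018  0.046] turn units [ 0.024 -0.035  0.001]
```

Request:
jog_arm(plan=[{"dx": 0.15, "dy": 0, "dz": 0.045, "ax": 0, "ay": 0, "az": 0}, {"dx": 0.2, "dy": 0, "dz": 0, "ax": 0, "ay": 0, "az": 0}, {"dx": 0.1, "dy": 0, "dz": 0, "ax": 0, "ay": 0, "az": 0}, {"dx": 0.05, "dy": 0, "dz": 0, "ax": 0, "ay": 0, "az": 0}, {"dx": 0, "dy": 0, "dz": 0, "ax": 0, "ay": 0, "az": 0}, {"dx": 0, "dy": 0, "dz": 0, "ax": 0, "ay": 0, "az": 0}])

```text
clock: 8.9
tcp_pos: [0.6162, -0.0164, 0.0454]
tcp_rot: [0.707, -0.027, 0.706, 0.027]
wrist_force: [-0.4, 0.9, -1.8]
grip_width: 0.0537
```

Request:
jog_arm(plan=[{"dx": 0, "dy": 0, "dz": 0, "ax": 0, "ay": 0, "az": 0}, {"dx": 0, "dy": 0, "dz": 0, "ax": 0, "ay": 0, "az": 0}, {"dx": 0, "dy": 0, "dz": 0, "ax": 0, "ay": 0, "az": 0}, {"dx": 0, "dy": 0, "dz": 0, "ax": 0, "ay": 0, "az": 0}, {"dx": 0, "dy": 0, "dz": 0, "ax": 0, "ay": 0, "az": 0}, {"dx": 0, "dy": 0, "dz": 0, "ax": 0, "ay": 0, "az": 0}], claw=0)

```text
clock: 9.5
tcp_pos: [0.616, -0.0164, 0.0452]
tcp_rot: [0.707, -0.027, 0.707, 0.027]
wrist_force: [-0.2, 0.4, -0.4]
grip_width: 0.0878
```

Request:
jog_arm(plan=[{"dx": -0.3, "dy": 0, "dz": 0, "ax": 0, "ay": 0, "az": 0}, {"dx": -0.5, "dy": 0, "dz": 0, "ax": 0, "ay": 0, "az": 0}, {"dx": -0.7, "dy": 0, "dz": 0, "ax": 0, "ay": 0, "az": 0}, {"dx": -0.8, "dy": 0, "dz": 0, "ax": 0, "ay": 0, "az": 0}, {"dx": -0.5, "dy": 0, "dz": 0, "ax": 0, "ay": 0, "az": 0}, {"dx": 0, "dy": 0, "dz": 0, "ax": 0, "ay": 0, "az": 0}])

```text
clock: 10.1
tcp_pos: [0.6186, -0.0162, 0.1905]
tcp_rot: [0.709, -0.027, 0.704, 0.027]
wrist_force: [0.1, -0.3, -0.3]
grip_width: 0.0883
```

```bash
python3 plan.py 0.4496 -0.0866 0.18 -0.08; python3 - <<'E'
from plant import snapshot
import cv2,pickle
d=snapshot("wrist");pickle.dump(d,open("w4.pkl","wb"));cv2.imwrite("pics/w4.png",d["frame"][:,:,::-1])
E
```

```text
tcp [ 0.6186 -0.0162  0.1905] zyaw 0.077 xdir [ 0.008  0.    -1.   ] grip 0.0883 F [ 0.1 -0.3 -0.3] t 10.10 q [ 0.21  0.59 -0.36  1.68  0.25  0.91 -0.17]
shift units (of 50mm) in current tool axes [ 0.182 -1.146 -3.479] turn units [ 1.957e+00  1.020e-01 -1.000e-03]
```

View pics/w4.png

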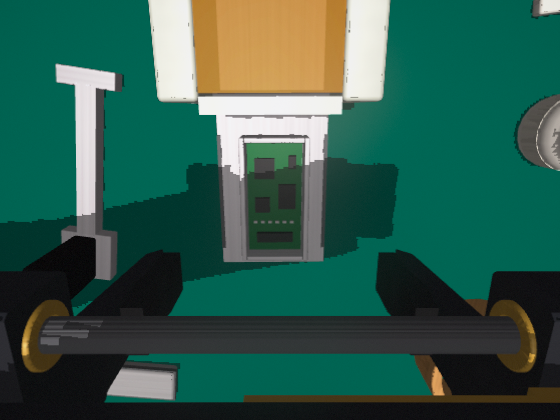

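```bash
python3 - <<'E'
from h import *
d=pickle.load(open("w4.pkl","rb"))
f=lambda L,z:np.array([onz(d,u,v,z)[:2] for u,v in L])
S=f([(224,262),(323,260.5)],.012);print('shelf front',S.round(4),S.mean(0).round(4),np.arctan2(*(S[1]-S[0])[::-1]))
C=f([(240,137),(308.5,137)],.042);print('car front',C.round(4),C.mean(0).round(4),np.arctan2(*(C[1]-C[0])[::-1]),np.hypot(*(C[1]-C[0])))
B=f([(199,104),(342,102)],.1);print('roof front',B.round(4),B.mean(0).round(4))
H=f([(57,66),(122,74)],.014);print('head front',H.round(4),H.mean(0).round(4),np.arctan2(*(H[1]-H[0])[::-1]))
H=f([(57,80),(119,88)],.014);print('head rear',H.round(4),H.mean(0).round(4))
B=f([(97,277),(117,232),(117,277)],.014);print('base?',B.round(4))
E
```

```text
shelf front [[ 0.5756 -0.0846]
 [ 0.6656 -0.0765]] [ 0.6206 -0.0805] 0.08903478586517857
car front [[0.5878 0.0314]
 [0.6385 0.0352]] [0.6132 0.0333] 0.07550626111369206 0.05084996576250118
roof front [[0.5693 0.0532]
 [0.65   0.0605]] [0.6096 0.0568]
head front [[0.442  0.072 ]
 [0.4915 0.0701]] [0.4667 0.071 ] -0.03856167980096843
head rear [[0.441  0.0617]
 [0.4887 0.0595]] [0.4648 0.0606]
base? [[ 0.4608 -0.1069]
 [ 0.4811 -0.0616]
 [ 0.4789 -0.1056]]
```

Request:
jog_arm(plan=[{"dx": 0, "dy": -0.1, "dz": -0.3, "ax": 0, "ay": 0.1, "az": 0}, {"dx": 0, "dy": -0.2, "dz": -0.6, "ax": 0, "ay": 0, "az": 0}, {"dx": 0, "dy": -0.2, "dz": -0.7, "ax": 0, "ay": 0, "az": 0}, {"dx": 0, "dy": -0.2, "dz": -0.7, "ax": 0, "ay": 0, "az": 0}, {"dx": 0, "dy": -0.2, "dz": -0.6, "ax": 0, "ay": 0, "az": 0}, {"dx": 0, "dy": -0.15, "dz": -0.4, "ax": 0, "ay": 0, "az": 0}, {"dx": 0, "dy": -0.1, "dz": -0.18, "ax": 0, "ay": 0, "az": 0}, {"dx": 0, "dy": 0, "dz": 0, "ax": 0.7, "ay": 0, "az": 0}, {"dx": 0, "dy": 0, "dz": 0, "ax": 0.7, "ay": 0, "az": 0}, {"dx": 0, "dy": 0, "dz": 0, "ax": 0.6, "ay": 0, "az": 0}, {"dx": 0, "dy": 0, "dz": 0, "ax": 0, "ay": 0, "az": 0}, {"dx": 0, "dy": 0, "dz": 0, "ax": 0, "ay": 0, "az": 0}])

```text
clock: 11.35
tcp_pos: [0.4471, -0.0868, 0.1862]
tcp_rot: [0.704, 0.029, 0.709, -0.029]
wrist_force: [-0.4, 0.1, -1.0]
grip_width: 0.0882
```

```bash
python3 plan.py 0.4496 -0.0866 0.061 -0.085; python3 - <<'E'
from plant import snapshot
import cv2,pickle
d=snapshot("wrist");pickle.dump(d,open("w5.pkl","wb"));cv2.imwrite("pics/w5.png",d["frame"][:,:,::-1])
E
```

```text
tcp [ 0.4471 -0.0868  0.1862] zyaw -0.082 xdir [-0.008 -0.    -1.   ] grip 0.0882 F [-0.4  0.1 -1. ] t 11.35 q [ 0.39  0.35 -0.36  2.08  0.18  0.75 -0.16]
shift units (of 50mm) in current tool axes [2.503 0.011 0.071] turn units [ 0.042 -0.104  0.013]
```

View pics/w5.png

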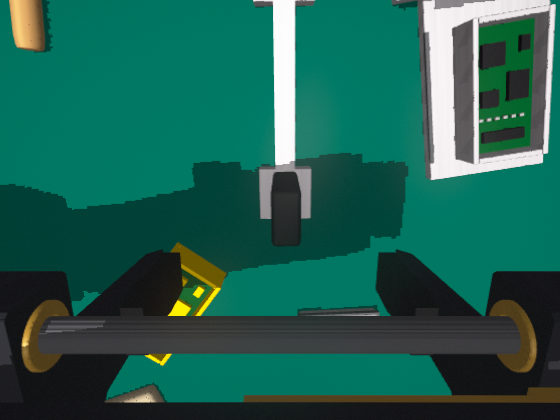

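```bash
python3 - <<'E'
from h import *
d=pickle.load(open("w5.pkl","rb"))
for u,v,z in [(286,173.5,.084),(286,207,.084),(286,245,.014),(286,226,.084),(285,160,.014),(284.5,2,.014),(260,167,.014),(311,167,.014),(260,219,.014),(311,218,.014),(185,245,.03),(225,272,.03)]: print(u,v,onz(d,u,v,z).round(4))
E
```

```text
286 173.5 [ 0.4538 -0.0563  0.084 ]
286 207 [ 0.4521 -0.0783  0.084 ]
286 245 [ 0.4486 -0.133   0.014 ]
286 226 [ 0.4511 -0.0913  0.084 ]
285 160 [ 0.4535 -0.0581  0.014 ]
284.5 2 [0.4621 0.0572 0.014 ]
260 167 [ 0.4325 -0.0622  0.014 ]
311 167 [ 0.4745 -0.0656  0.014 ]
260 219 [ 0.4281 -0.1072  0.014 ]
311 218 [ 0.472  -0.1098  0.014 ]
185 245 [ 0.3649 -0.1199  0.03  ]
225 272 [ 0.3952 -0.1471  0.03  ]
```

Request:
jog_arm(plan=[{"dx": 0.3, "dy": 0, "dz": 0.08, "ax": 0, "ay": -0.1, "az": 0}, {"dx": 0.5, "dy": 0, "dz": 0, "ax": 0, "ay": 0, "az": 0}, {"dx": 0.5, "dy": 0, "dz": 0, "ax": 0, "ay": 0, "az": 0}, {"dx": 0.5, "dy": 0, "dz": 0, "ax": 0, "ay": 0, "az": 0}, {"dx": 0.4, "dy": 0, "dz": 0, "ax": 0, "ay": 0, "az": 0}, {"dx": 0.2, "dy": 0, "dz": 0, "ax": 0, "ay": 0, "az": 0}, {"dx": 0.1, "dy": 0, "dz": 0, "ax": 0, "ay": 0, "az": 0}, {"dx": 0, "dy": 0, "dz": 0, "ax": 0, "ay": 0, "az": 0}, {"dx": 0, "dy": 0, "dz": 0, "ax": 0, "ay": 0, "az": 0}])

```text
clock: 12.3
tcp_pos: [0.4513, -0.0876, 0.0621]
tcp_rot: [0.707, 0.029, 0.706, -0.03]
wrist_force: [-0.5, 0.2, 1.3]
grip_width: 0.0879
```

```bash
python3 plan.py 0.451 -0.0866 0.061 -0.08
```

```text
tcp [ 0.4513 -0.0876  0.0621] zyaw -0.083 xdir [ 0.001 -0.001 -1.   ] grip 0.0879 F [-0.5  0.2  1.3] t 12.30 q [ 0.3   0.59 -0.25  2.13  0.32  0.46 -0.29]
shift units (of 50mm) in current tool axes [ 0.022  0.02  -0.008] turn units [-0.041  0.015  0.017]
```

Level and centred on the handle, so I'll close on it.

Request:
jog_arm(plan=[{"dx": 0, "dy": 0, "dz": 0, "ax": 0, "ay": 0, "az": 0}, {"dx": 0, "dy": 0, "dz": 0, "ax": 0, "ay": 0, "az": 0}, {"dx": 0, "dy": 0, "dz": 0, "ax": 0, "ay": 0, "az": 0}, {"dx": 0, "dy": 0, "dz": 0, "ax": 0, "ay": 0, "az": 0}, {"dx": 0, "dy": 0, "dz": 0, "ax": 0, "ay": 0, "az": 0}, {"dx": 0, "dy": 0, "dz": 0, "ax": 0, "ay": 0, "az": 0}, {"dx": 0, "dy": 0, "dz": 0, "ax": 0, "ay": 0, "az": 0}, {"dx": 0, "dy": 0, "dz": 0, "ax": 0, "ay": 0, "az": 0}, {"dx": 0, "dy": 0, "dz": 0, "ax": 0, "ay": 0, "az": 0}, {"dx": 0, "dy": 0, "dz": 0, "ax": 0, "ay": 0, "az": 0}], claw=1, newtons=50)

```text
clock: 13.3
tcp_pos: [0.4508, -0.0875, 0.0614]
tcp_rot: [0.706, 0.029, 0.706, -0.03]
wrist_force: [-0.6, 0.0, -0.1]
grip_width: 0.0196
```

```bash
python3 plan.py 0.631 -0.25 0.13 0.075
```

```text
tcp [ 0.4508 -0.0875  0.0614] zyaw -0.083 xdir [-0.    -0.001 -1.   ] grip 0.0196 F [-0.6  0.  -0.1] t 13.30 q [ 0.3   0.59 -0.25  2.13  0.32  0.46 -0.29]
shift units (of 50mm) in current tool axes [-1.368 -2.94   3.863] turn units [-1.98e+00 -1.00e-03  1.60e-02]
```

Request:
jog_arm(plan=[{"dx": -0.3, "dy": 0, "dz": 0, "ax": 0, "ay": 0, "az": 0}, {"dx": -0.5, "dy": 0, "dz": 0, "ax": 0, "ay": 0, "az": 0}, {"dx": -0.5, "dy": -0.2, "dz": 0, "ax": 0, "ay": 0, "az": 0}, {"dx": -0.1, "dy": -0.5, "dz": 0, "ax": 0, "ay": 0, "az": 0}, {"dx": 0, "dy": -0.6, "dz": 0.2, "ax": 0, "ay": 0, "az": 0}, {"dx": 0, "dy": -0.6, "dz": 0.5, "ax": 0, "ay": 0, "az": 0}, {"dx": 0, "dy": -0.6, "dz": 0.6, "ax": 0, "ay": 0, "az": 0}, {"dx": 0, "dy": -0.4, "dz": 0.6, "ax": 0, "ay": 0, "az": 0}, {"dx": 0, "dy": -0.2, "dz": 0.6, "ax": 0, "ay": 0, "az": 0}, {"dx": 0, "dy": 0, "dz": 0.6, "ax": 0, "ay": 0, "az": 0}, {"dx": 0, "dy": 0, "dz": 0.5, "ax": 0, "ay": 0, "az": 0}, {"dx": 0, "dy": 0, "dz": 0.3, "ax": 0, "ay": 0, "az": 0}, {"dx": 0, "dy": 0, "dz": 0, "ax": -0.5, "ay": 0, "az": 0}, {"dx": 0, "dy": 0, "dz": 0, "ax": -0.5, "ay": 0, "az": 0}, {"dx": 0, "dy": 0, "dz": 0, "ax": -0.5, "ay": 0, "az": 0}, {"dx": 0, "dy": 0, "dz": 0, "ax": -0.48, "ay": 0, "az": 0}, {"dx": 0, "dy": 0, "dz": 0, "ax": 0, "ay": 0, "az": 0}])

```text
clock: 15.0
tcp_pos: [0.6315, -0.2581, 0.1308]
tcp_rot: [0.706, -0.027, 0.707, 0.026]
wrist_force: [-0.2, 0.0, -1.8]
grip_width: 0.0198
```

```bash
python3 plan.py 0.633 -0.256 0.076 0.075; python3 - <<'E'
from plant import snapshot
import cv2,pickle
for n in("wrist","side","scene"):
    d=snapshot(n);pickle.dump(d,open(f"{n}6.pkl","wb"));cv2.imwrite(f"pics/{n}6.png",d["frame"][:,:,::-1])
E
```

```text
tcp [ 0.6315 -0.2581  0.1308] zyaw 0.075 xdir [-0.002 -0.001 -1.   ] grip 0.0198 F [-0.2  0.  -1.8] t 15.00 q [ 0.53  0.76 -0.32  1.52  0.28  0.91  0.19]
shift units (of 50mm) in current tool axes [1.097 0.039 0.035] turn units [ 0.004 -0.02   0.008]
```

View pics/wrist6.png

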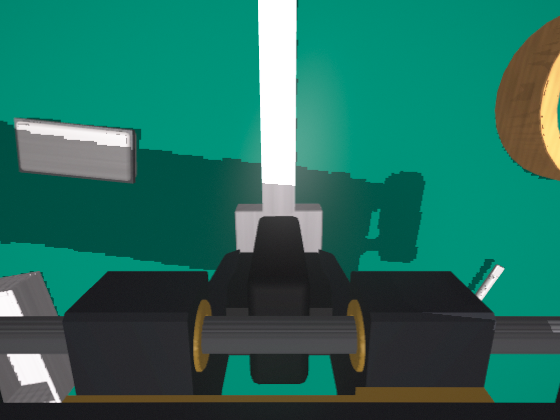

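View pics/side6.png

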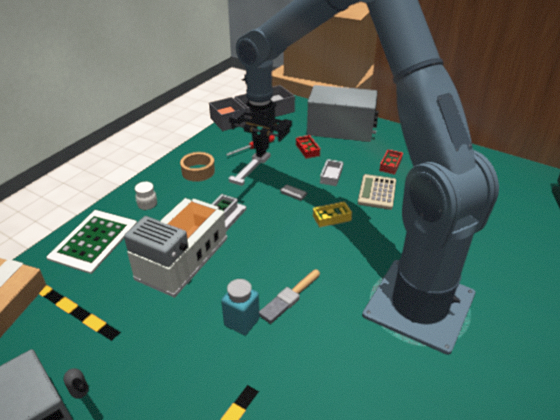

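```bash
python3 - <<'E'
from h import *
d=pickle.load(open("scene6.pkl","rb"));crop(d,240,190,130,110,6,"pics/sc6.png")
d=pickle.load(open("side6.pkl","rb"));crop(d,200,130,100,100,6,"pics/sd6.png")
E
```

```text
(no output)
```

View pics/sc6.png

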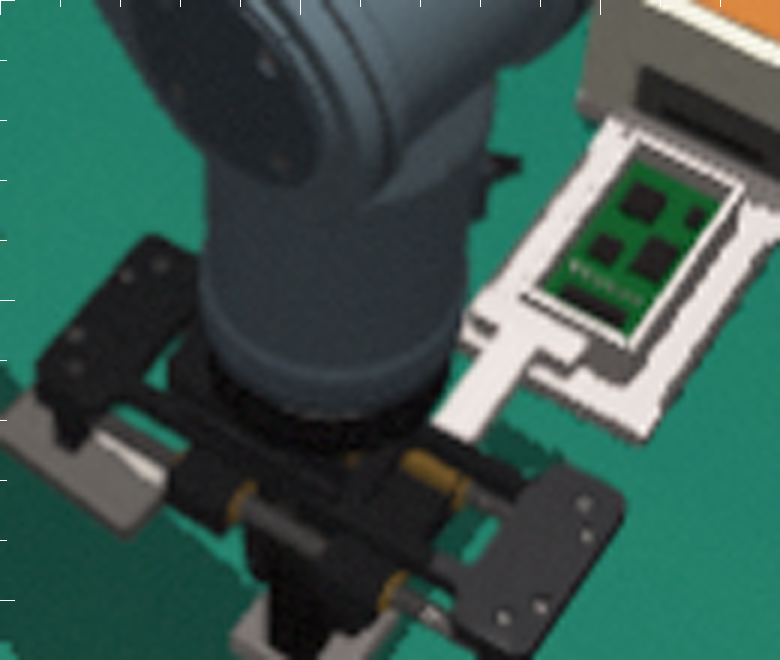

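View pics/sd6.png

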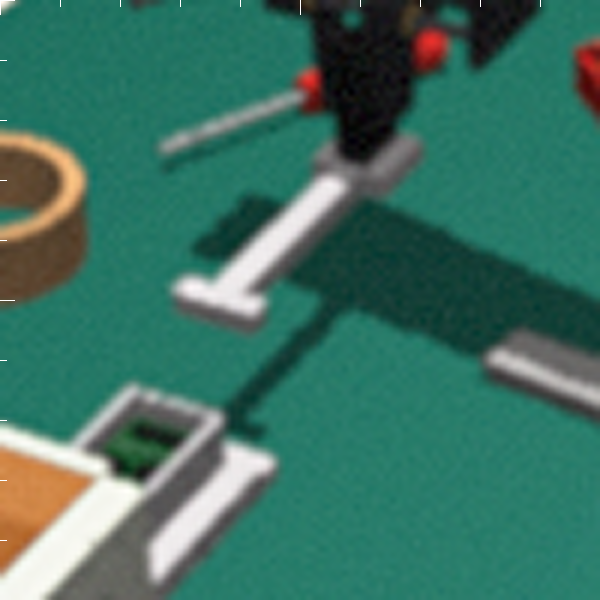

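```bash
python3 - <<'E'
from h import *
a=pickle.load(open("scene6.pkl","rb"));b=pickle.load(open("side6.pkl","rb"))
A=lambda u,v:(240+u/6-.4,190+v/6-.4);B=lambda u,v:(200+u/6-.4,130+v/6-.4)
for p,q in [((588,342),(173,292)),((572,362),(188,275)),((522,299),(268,297))]: print(tri(a,A(*p),b,B(*q)))
# expected
p=np.array([.6315,-.2581]);y=np.array([-.075,.997]);x=np.array([.997,.075])
print(p+.161*y+.023*x, p+.161*y-.023*x,.1308-.0614+.014)
E
```

```text
(array([ 0.64127863, -0.09811141,  0.08183793]), np.float64(0.00264133401894925))
(array([ 0.64190071, -0.11119921,  0.08423613]), np.float64(0.0034167673263389656))
(array([ 0.60293194, -0.10742312,  0.08777603]), np.float64(0.024228789243500616))
[ 0.642356 -0.095858] [ 0.596494 -0.099308] 0.08339999999999999
```

Request:
jog_arm(plan=[{"dx": 0.3, "dy": 0, "dz": 0.035, "ax": 0, "ay": 0, "az": 0}, {"dx": 0.4, "dy": 0, "dz": 0, "ax": 0, "ay": 0, "az": 0}, {"dx": 0.3, "dy": 0, "dz": 0, "ax": 0, "ay": 0, "az": 0}, {"dx": 0.08, "dy": 0, "dz": 0, "ax": 0, "ay": 0, "az": 0}, {"dx": 0, "dy": 0, "dz": 0, "ax": 0, "ay": 0, "az": 0}, {"dx": 0, "dy": 0.1, "dz": 0, "ax": 0, "ay": 0, "az": 0}, {"dx": 0, "dy": 0.1, "dz": 0, "ax": 0, "ay": 0, "az": 0}, {"dx": 0, "dy": 0.1, "dz": 0, "ax": 0, "ay": 0, "az": 0}, {"dx": 0, "dy": 0.1, "dz": 0, "ax": 0, "ay": 0, "az": 0}, {"dx": 0, "dy": 0, "dz": 0, "ax": 0, "ay": 0, "az": 0}])

```text
clock: 16.15
tcp_pos: [0.6327, -0.2367, 0.078]
tcp_rot: [0.707, -0.027, 0.706, 0.027]
wrist_force: [-0.3, 0.5, -1.5]
grip_width: 0.0195
```

```bash
python3 plan.py 0.6152 -0.0177 0.0765 0.075; python3 - <<'E'
from plant import snapshot
from h import *
d=snapshot("scene");pickle.dump(d,open("scene7.pkl","wb"));crop(d,260,150,160,120,5,"pics/sc7.png")
E
```

```text
tcp [ 0.6327 -0.2367  0.078 ] zyaw 0.077 xdir [ 0.    -0.001 -1.   ] grip 0.0195 F [-0.3  0.5 -1.5] t 16.15 q [ 0.49  0.82 -0.3   1.55  0.3   0.81  0.14]
shift units (of 50mm) in current tool axes [ 0.027  4.394 -0.014] turn units [0.019 0.004 0.008]
```

View pics/sc7.png

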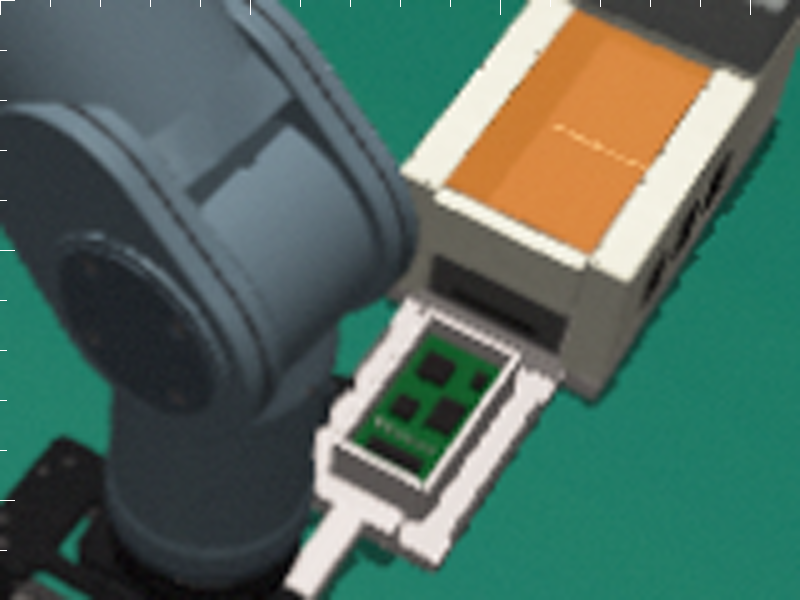

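The head lies centred just behind the carrier at about (365,510) in the crop. Now I'll push.

Request:
jog_arm(plan=[{"dx": 0.02, "dy": 0.1, "dz": 0, "ax": 0, "ay": 0, "az": 0}, {"dx": 0, "dy": 0.12, "dz": 0, "ax": 0, "ay": 0, "az": 0}, {"dx": 0, "dy": 0.12, "dz": 0, "ax": 0, "ay": 0, "az": 0}, {"dx": 0, "dy": 0.12, "dz": 0, "ax": 0, "ay": 0, "az": 0}, {"dx": 0, "dy": 0.12, "dz": 0, "ax": 0, "ay": 0, "az": 0}, {"dx": 0, "dy": 0.12, "dz": 0, "ax": 0, "ay": 0, "az": 0}, {"dx": 0, "dy": 0.12, "dz": 0, "ax": 0, "ay": 0, "az": 0}, {"dx": 0, "dy": 0.12, "dz": 0, "ax": 0, "ay": 0, "az": 0}, {"dx": 0, "dy": 0.12, "dz": 0, "ax": 0, "ay": 0, "az": 0}, {"dx": 0, "dy": 0.12, "dz": 0, "ax": 0, "ay": 0, "az": 0}, {"dx": 0, "dy": 0.12, "dz": 0, "ax": 0, "ay": 0, "az": 0}, {"dx": 0, "dy": 0.12, "dz": 0, "ax": 0, "ay": 0, "az": 0}, {"dx": 0, "dy": 0.12, "dz": 0, "ax": 0, "ay": 0, "az": 0}, {"dx": 0, "dy": 0.12, "dz": 0, "ax": 0, "ay": 0, "az": 0}, {"dx": 0, "dy": 0, "dz": 0, "ax": 0, "ay": 0, "az": 0}])

```text
clock: 17.7
tcp_pos: [0.6263, -0.1545, 0.0766]
tcp_rot: [0.707, -0.027, 0.707, 0.026]
wrist_force: [0.6, -0.6, -3.3]
grip_width: 0.0196
```

```bash
python3 plan.py 0.6152 -0.0177 0.0765 0.075; python3 - <<'E'
from plant import snapshot
from h import *
d=snapshot("scene");pickle.dump(d,open("scene8.pkl","wb"));crop(d,260,150,160,120,5,"pics/sc8.png")
E
```

```text
tcp [ 0.6263 -0.1545  0.0766] zyaw 0.076 xdir [ 0.    -0.001 -1.   ] grip 0.0196 F [ 0.6 -0.6 -3.3] t 17.70 q [ 0.38  0.78 -0.3   1.64  0.31  0.76  0.01]
shift units (of 50mm) in current tool axes [ 0.     2.746 -0.014] turn units [0.01  0.001 0.013]
```

View pics/sc8.png

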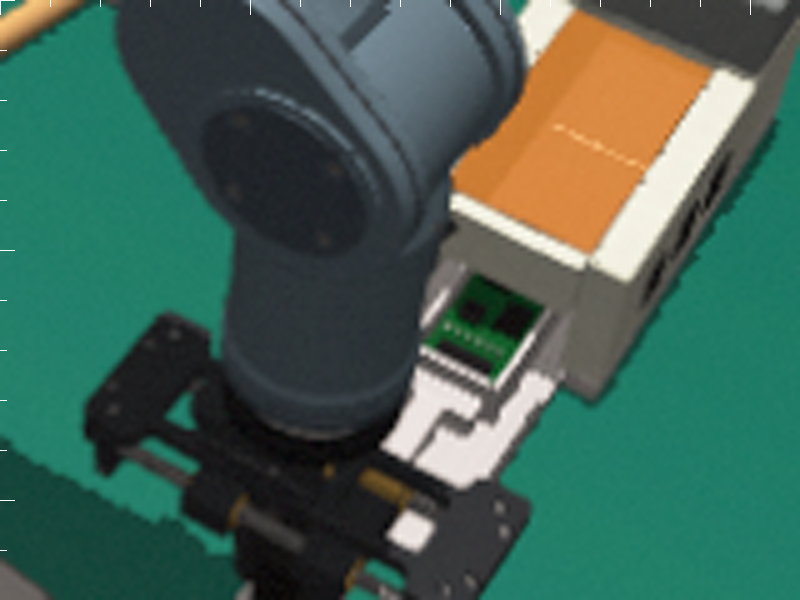

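The carrier is going in straight under the flap, and the forces are small. I'll carry on.

Request:
jog_arm(plan=[{"dx": 0, "dy": 0.1, "dz": 0, "ax": 0, "ay": 0, "az": 0}, {"dx": 0, "dy": 0.15, "dz": 0, "ax": 0, "ay": 0, "az": 0}, {"dx": 0, "dy": 0.15, "dz": 0, "ax": 0, "ay": 0, "az": 0}, {"dx": 0, "dy": 0.15, "dz": 0, "ax": 0, "ay": 0, "az": 0}, {"dx": 0, "dy": 0.15, "dz": 0, "ax": 0, "ay": 0, "az": 0}, {"dx": 0, "dy": 0.15, "dz": 0, "ax": 0, "ay": 0, "az": 0}, {"dx": 0, "dy": 0.15, "dz": 0, "ax": 0, "ay": 0, "az": 0}, {"dx": 0, "dy": 0.15, "dz": 0, "ax": 0, "ay": 0, "az": 0}, {"dx": 0, "dy": 0.15, "dz": 0, "ax": 0, "ay": 0, "az": 0}, {"dx": 0, "dy": 0.15, "dz": 0, "ax": 0, "ay": 0, "az": 0}, {"dx": 0, "dy": 0.15, "dz": 0, "ax": 0, "ay": 0, "az": 0}, {"dx": 0, "dy": 0, "dz": 0, "ax": 0, "ay": 0, "az": 0}])

```text
clock: 18.95
tcp_pos: [0.6201, -0.0731, 0.0764]
tcp_rot: [0.707, -0.027, 0.707, 0.027]
wrist_force: [0.1, -0.6, -1.8]
grip_width: 0.0197
```

```bash
python3 plan.py 0.6152 -0.0177 0.0765 0.075
```

```text
tcp [ 0.6201 -0.0731  0.0764] zyaw 0.077 xdir [-0.     0.001 -1.   ] grip 0.0197 F [ 0.1 -0.6 -1.8] t 18.95 q [ 0.26  0.76 -0.3   1.7   0.3   0.73 -0.12]
shift units (of 50mm) in current tool axes [-0.002  1.112 -0.012] turn units [ 0.026 -0.003 -0.008]
```

Request:
jog_arm(plan=[{"dx": 0, "dy": 0.1, "dz": 0, "ax": 0, "ay": 0, "az": 0}, {"dx": 0, "dy": 0.15, "dz": 0, "ax": 0, "ay": 0, "az": 0}, {"dx": 0, "dy": 0.15, "dz": 0, "ax": 0, "ay": 0, "az": 0}, {"dx": 0, "dy": 0.15, "dz": 0, "ax": 0, "ay": 0, "az": 0}, {"dx": 0, "dy": 0.15, "dz": 0, "ax": 0, "ay": 0, "az": 0}, {"dx": 0, "dy": 0.15, "dz": 0, "ax": 0, "ay": 0, "az": 0}, {"dx": 0, "dy": 0.15, "dz": 0, "ax": 0, "ay": 0, "az": 0}, {"dx": 0, "dy": 0.11, "dz": 0, "ax": 0, "ay": 0, "az": 0}, {"dx": 0, "dy": 0, "dz": 0, "ax": 0, "ay": 0, "az": 0}, {"dx": 0, "dy": 0, "dz": 0, "ax": 0, "ay": 0, "az": 0}])

```text
clock: 19.95
tcp_pos: [0.6156, -0.0186, 0.0759]
tcp_rot: [0.706, -0.027, 0.707, 0.027]
wrist_force: [-1.5, 2.7, -6.5]
grip_width: 0.02
```

```bash
python3 plan.py 0.6335 -0.26 0.0765 0.075; python3 - <<'E'
from plant import snapshot
from h import *
d=snapshot("scene");pickle.dump(d,open("scene9.pkl","wb"));crop(d,300,110,160,120,5,"pics/sc9.png")
d=snapshot("side");pickle.dump(d,open("side9.pkl","wb"));crop(d,120,140,160,120,5,"pics/sd9.png")
E
```

```text
tcp [ 0.6156 -0.0186  0.0759] zyaw 0.076 xdir [-0.001  0.    -1.   ] grip 0.0200 F [-1.5  2.7 -6.5] t 19.95 q [ 0.17  0.75 -0.3   1.72  0.3   0.72 -0.21]
shift units (of 50mm) in current tool axes [-0.014 -4.841 -0.01 ] turn units [ 0.015 -0.01  -0.007]
```

View pics/sc9.png

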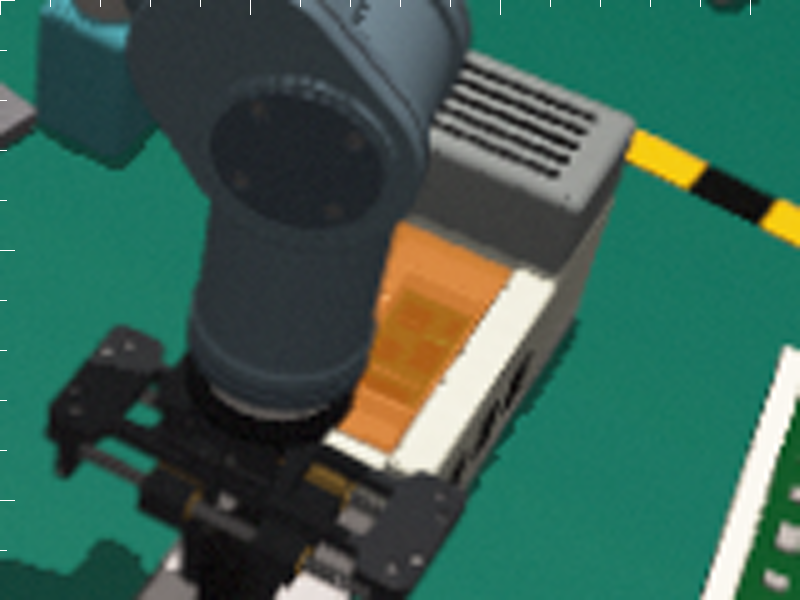

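View pics/sd9.png

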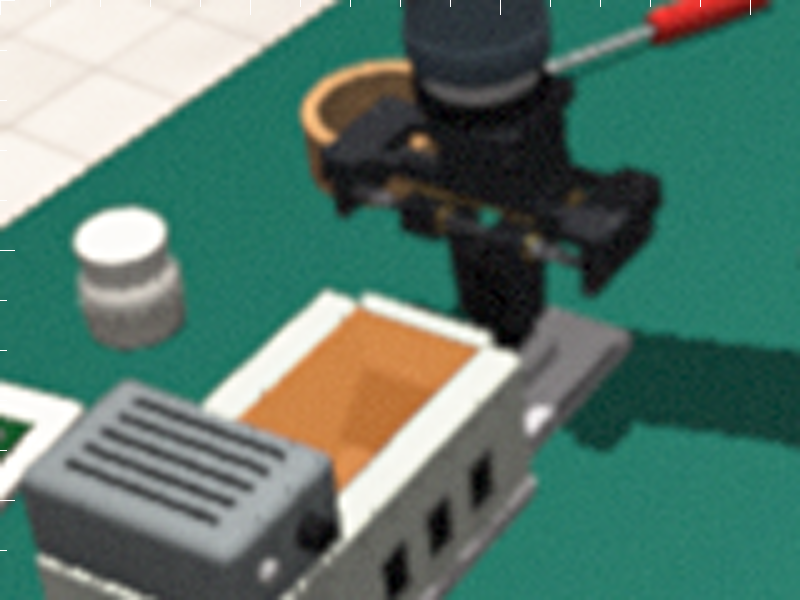

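Request:
jog_arm(plan=[{"dx": 0, "dy": -0.1, "dz": 0, "ax": 0, "ay": 0, "az": 0}, {"dx": 0, "dy": -0.2, "dz": 0, "ax": 0, "ay": 0, "az": 0}, {"dx": 0, "dy": -0.2, "dz": 0, "ax": 0, "ay": 0, "az": 0}, {"dx": 0, "dy": -0.2, "dz": 0, "ax": 0, "ay": 0, "az": 0}, {"dx": 0, "dy": -0.2, "dz": 0, "ax": 0, "ay": 0, "az": 0}, {"dx": 0, "dy": -0.2, "dz": 0, "ax": 0, "ay": 0, "az": 0}, {"dx": 0, "dy": -0.2, "dz": 0, "ax": 0, "ay": 0, "az": 0}, {"dx": 0, "dy": -0.2, "dz": 0, "ax": 0, "ay": 0, "az": 0}, {"dx": 0, "dy": -0.2, "dz": 0, "ax": 0, "ay": 0, "az": 0}, {"dx": 0, "dy": -0.2, "dz": 0, "ax": 0, "ay": 0, "az": 0}, {"dx": 0, "dy": -0.2, "dz": 0, "ax": 0, "ay": 0, "az": 0}, {"dx": 0, "dy": -0.2, "dz": 0, "ax": 0, "ay": 0, "az": 0}, {"dx": 0, "dy": -0.2, "dz": 0, "ax": 0, "ay": 0, "az": 0}, {"dx": 0, "dy": -0.25, "dz": 0, "ax": 0, "ay": 0, "az": 0}, {"dx": 0, "dy": -0.3, "dz": 0, "ax": 0, "ay": 0, "az": 0}, {"dx": 0, "dy": -0.3, "dz": 0, "ax": 0, "ay": 0, "az": 0}, {"dx": 0, "dy": -0.3, "dz": 0, "ax": 0, "ay": 0, "az": 0}, {"dx": 0, "dy": -0.3, "dz": 0, "ax": 0, "ay": 0, "az": 0}, {"dx": 0, "dy": -0.3, "dz": 0, "ax": 0, "ay": 0, "az": 0}, {"dx": 0, "dy": -0.3, "dz": 0, "ax": 0, "ay": 0, "az": 0}])

```text
clock: 22.05
tcp_pos: [0.6331, -0.2484, 0.0766]
tcp_rot: [0.707, -0.027, 0.707, 0.026]
wrist_force: [-0.8, 1.9, 0.1]
grip_width: 0.0186
```

```bash
python3 plan.py 0.6335 -0.26 0.0765 0.075; python3 - <<'E'
from plant import snapshot
from h import *
d=snapshot("scene");pickle.dump(d,open("scene10.pkl","wb"));crop(d,300,110,160,120,5,"pics/sc10.png")
d=snapshot("side");pickle.dump(d,open("side10.pkl","wb"));crop(d,120,110,170,150,4,"pics/sd10.png")
E
```

```text
tcp [ 0.6331 -0.2484  0.0766] zyaw 0.075 xdir [-0.    -0.001 -1.   ] grip 0.0186 F [-0.8  1.9  0.1] t 22.05 q [ 0.5   0.83 -0.3   1.54  0.3   0.82  0.16]
shift units (of 50mm) in current tool axes [ 0.002 -0.232 -0.01 ] turn units [-0.    -0.003  0.015]
```

View pics/sc10.png

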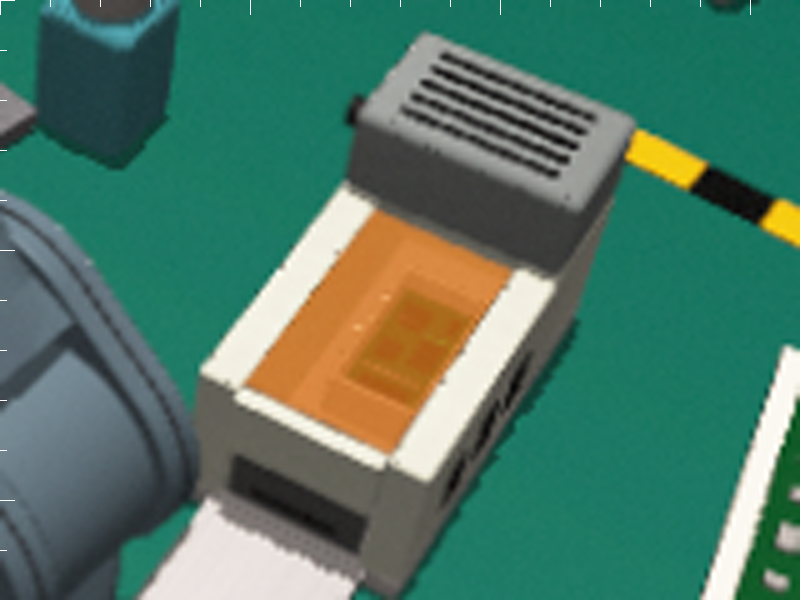

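View pics/sd10.png

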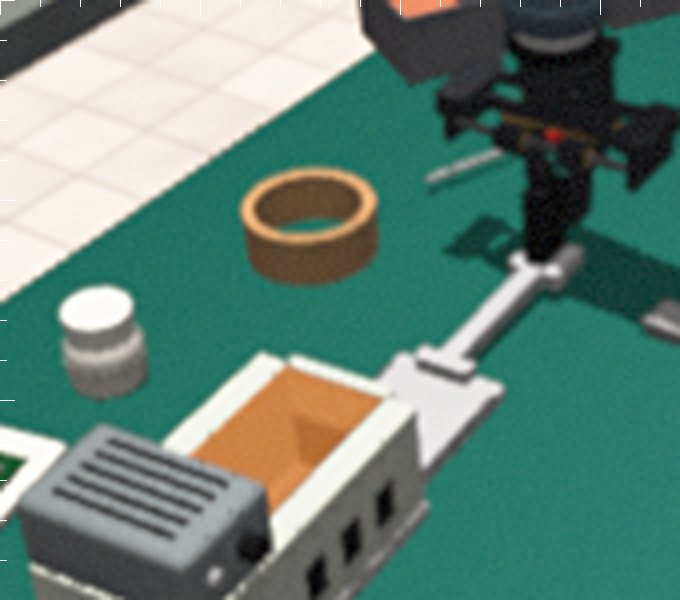

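```bash
python3 - <<'E'
from h import *
d=pickle.load(open("scene10.pkl","rb"))
p=np.array([.6091,.0631]);y=np.array([-.075,.997]);x=np.array([.997,.075])
for u,v in [(405,287),(478,325),(415,405),(345,377)]:
  q=onz(d,300+u/5-.4,110+v/5-.4,.029)[:2]-p;print(q@x,q@y)
E
```

```text
-0.021413879854489372 0.17412257701539413
0.02577153531373911 0.17102726778234237
0.021789932269129196 0.0972213153732286
-0.019224163743725188 0.0937212513584024
```

Request:
jog_arm(plan=[{"dx": -0.3, "dy": 0, "dz": 0, "ax": 0, "ay": 0, "az": 0}, {"dx": -0.5, "dy": -0.1, "dz": 0, "ax": 0, "ay": 0, "az": 0}, {"dx": -0.3, "dy": -0.1, "dz": -0.3, "ax": 0, "ay": 0, "az": 0}, {"dx": 0, "dy": 0, "dz": -0.5, "ax": 0, "ay": 0, "az": 0}, {"dx": 0, "dy": 0, "dz": -0.6, "ax": 0, "ay": 0, "az": 0}, {"dx": 0, "dy": 0, "dz": -0.6, "ax": 0, "ay": 0, "az": 0}, {"dx": 0, "dy": 0, "dz": -0.6, "ax": 0, "ay": 0, "az": 0}, {"dx": 0, "dy": 0, "dz": -0.4, "ax": 0, "ay": 0, "az": 0}, {"dx": 0, "dy": 0, "dz": -0.3, "ax": 0, "ay": 0, "az": 0}, {"dx": 0, "dy": 0, "dz": 0, "ax": 0.5, "ay": 0, "az": 0}, {"dx": 0, "dy": 0, "dz": 0, "ax": 0.5, "ay": 0, "az": 0}, {"dx": 0, "dy": 0, "dz": 0, "ax": 0.5, "ay": 0, "az": 0}, {"dx": 0, "dy": 0, "dz": 0, "ax": 0.48, "ay": 0, "az": 0}, {"dx": 0, "dy": 0, "dz": 0, "ax": 0, "ay": 0, "az": 0}])

```text
clock: 23.55
tcp_pos: [0.4697, -0.2685, 0.1326]
tcp_rot: [0.707, 0.028, 0.706, -0.03]
wrist_force: [-0.3, 0.3, -1.3]
grip_width: 0.0188
```

```bash
python3 plan.py 0.451 -0.087 0.13 -0.08
```

```text
tcp [ 0.4697 -0.2685  0.1326] zyaw -0.082 xdir [ 0.001 -0.002 -1.   ] grip 0.0188 F [-0.3  0.3 -1.3] t 23.55 q [ 0.67  0.56 -0.3   1.91  0.24  0.71  0.14]
shift units (of 50mm) in current tool axes [ 0.045  3.588 -0.671] turn units [-0.023  0.009  0.02 ]
```

Request:
jog_arm(plan=[{"dx": 0, "dy": 0.2, "dz": -0.2, "ax": 0, "ay": 0, "az": 0}, {"dx": 0, "dy": 0.4, "dz": -0.27, "ax": 0, "ay": 0, "az": 0}, {"dx": 0, "dy": 0.5, "dz": -0.2, "ax": 0, "ay": 0, "az": 0}, {"dx": 0, "dy": 0.6, "dz": 0, "ax": 0, "ay": 0, "az": 0}, {"dx": 0, "dy": 0.6, "dz": 0, "ax": 0, "ay": 0, "az": 0}, {"dx": 0, "dy": 0.6, "dz": 0, "ax": 0, "ay": 0, "az": 0}, {"dx": 0, "dy": 0.4, "dz": 0, "ax": 0, "ay": 0, "az": 0}, {"dx": 0, "dy": 0.2, "dz": 0, "ax": 0, "ay": 0, "az": 0}, {"dx": 0, "dy": 0, "dz": 0, "ax": 0, "ay": 0, "az": 0}, {"dx": 0, "dy": 0, "dz": 0, "ax": 0, "ay": 0, "az": 0}])

```text
clock: 24.55
tcp_pos: [0.4505, -0.0931, 0.1316]
tcp_rot: [0.707, 0.029, 0.706, -0.03]
wrist_force: [0.3, 0.7, -1.5]
grip_width: 0.0191
```

```bash
python3 plan.py 0.451 -0.087 0.0625 -0.08; python3 - <<'E'
from plant import snapshot
from h import *
d=snapshot("side");pickle.dump(d,open("side11.pkl","wb"));crop(d,200,140,130,130,6//1-1,"pics/sd11.png")
d=snapshot("scene");pickle.dump(d,open("scene11.pkl","wb"));crop(d,220,130,150,120,5,"pics/sc11.png")
E
```

```text
tcp [ 0.4505 -0.0931  0.1316] zyaw -0.083 xdir [ 0.    -0.002 -1.   ] grip 0.0191 F [ 0.3  0.7 -1.5] t 24.55 q [ 0.38  0.45 -0.33  2.11  0.25  0.62 -0.21]
shift units (of 50mm) in current tool axes [ 1.382  0.126 -0.   ] turn units [-0.043  0.002  0.025]
```

View pics/sd11.png

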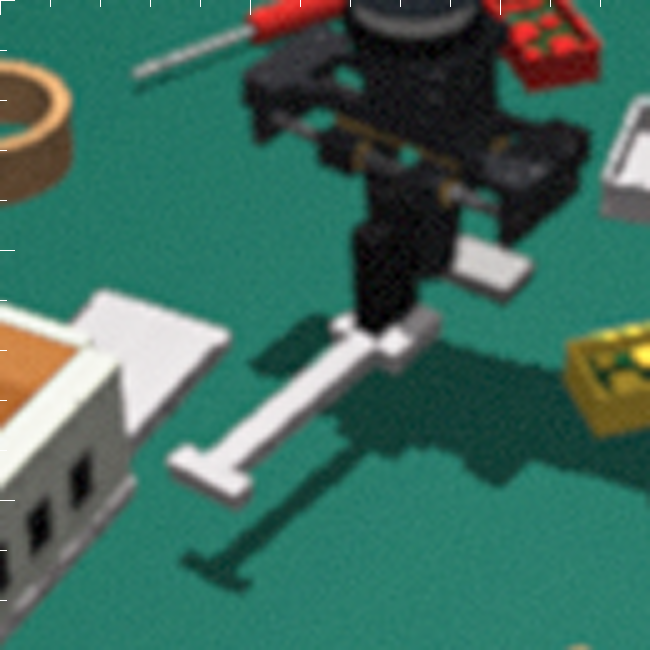

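View pics/sc11.png

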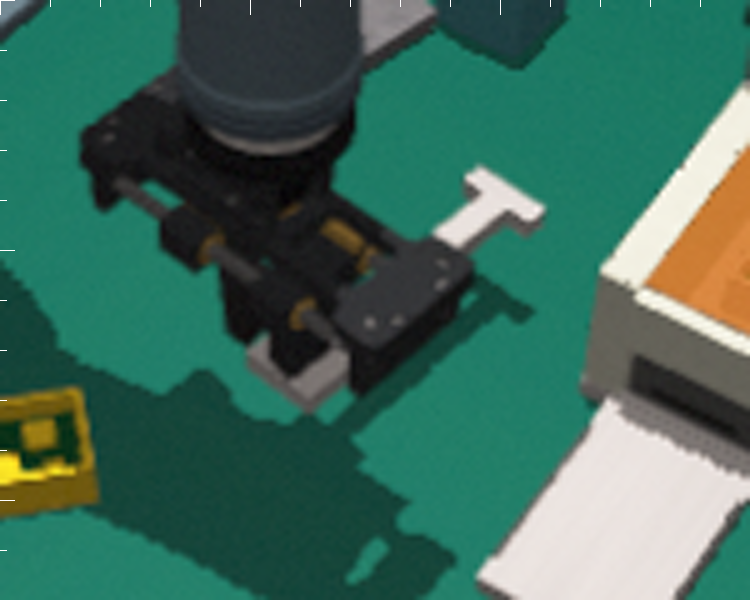

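```bash
python3 - <<'E'
from h import *
a=pickle.load(open("scene11.pkl","rb"));b=pickle.load(open("side11.pkl","rb"))
A=lambda u,v:(220+u/5-.4,130+v/5-.4);B=lambda u,v:(200+u/5-.4,140+v/5-.4)
for n,p,q in [('head +x front',(545,209),(168,461)),('head -x front',(477,165),(236,498)),('bar',(465,250),(245,465))]: print(n,tri(a,A(*p),b,B(*q)))
p=np.array([.4505,-.0931]);y=np.array([.083,.997]);x=np.array([.997,-.083])
print(p+.161*y+.023*x, p+.161*y-.023*x,.1316-.0614+.014)
E
```

```text
head +x front (array([0.48912722, 0.08804185, 0.07745189]), np.float64(0.0025246321833783058))
head -x front (array([0.44223882, 0.09258983, 0.07710884]), np.float64(0.0015455416697230913))
bar (array([0.46474423, 0.05228119, 0.05929892]), np.float64(0.0008879251307977217))
[0.486794 0.065508] [0.440932 0.069326] 0.08419999999999998
```

```bash
python3 - <<'E'
from h import *
a=pickle.load(open("scene11.pkl","rb"));b=pickle.load(open("side11.pkl","rb"))
A=lambda u,v:(220+u/5-.4,130+v/5-.4);B=lambda u,v:(200+u/5-.4,140+v/5-.4)
crop(b,255,190,60,40,12,"pics/sd11b.png")
crop(a,260,185,50,35,12,"pics/sc11b.png")
print(tri(a,A(248,350),b,B(440,316)))
E
```

```text
(array([ 0.42863178, -0.08734927,  0.08229074]), np.float64(0.002470930782759315))
```

View pics/sd11b.png

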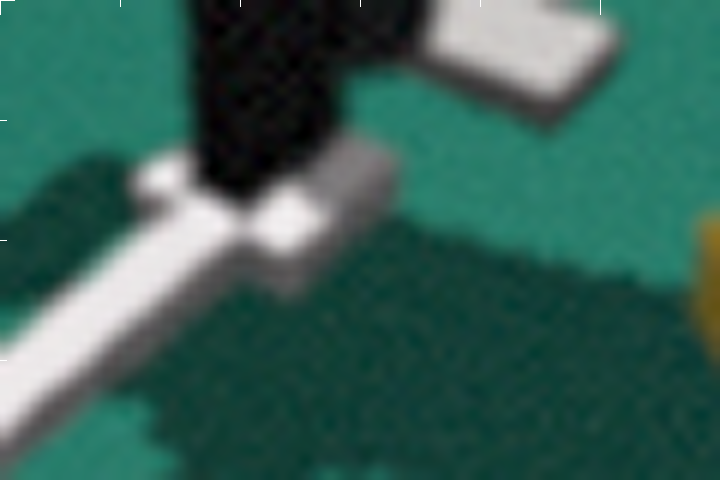

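View pics/sc11b.png

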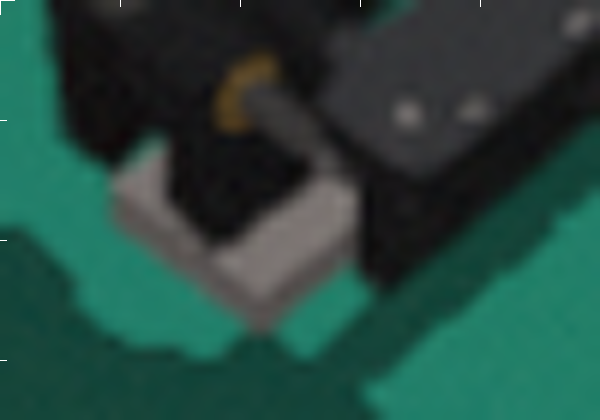

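The withdrawal dragged the stick about 23 mm forward in the pads and left it slightly nose-down. It's still held, so I'll lower it gently and let it settle flat.

Request:
jog_arm(plan=[{"dx": 0.2, "dy": 0, "dz": 0, "ax": 0, "ay": 0, "az": 0}, {"dx": 0.3, "dy": 0, "dz": 0, "ax": 0, "ay": 0, "az": 0}, {"dx": 0.3, "dy": 0, "dz": 0, "ax": 0, "ay": 0, "az": 0}, {"dx": 0.2, "dy": 0, "dz": 0, "ax": 0, "ay": 0, "az": 0}, {"dx": 0.1, "dy": 0, "dz": 0, "ax": 0, "ay": 0, "az": 0}, {"dx": 0.06, "dy": 0, "dz": 0, "ax": 0, "ay": 0, "az": 0}, {"dx": 0.06, "dy": 0, "dz": 0, "ax": 0, "ay": 0, "az": 0}, {"dx": 0, "dy": 0, "dz": 0, "ax": 0, "ay": 0, "az": 0}, {"dx": 0, "dy": 0, "dz": 0, "ax": 0, "ay": 0, "az": 0}], newtons=30)

```text
clock: 25.55
tcp_pos: [0.4507, -0.0923, 0.0707]
tcp_rot: [0.707, 0.029, 0.706, -0.03]
wrist_force: [0.1, -0.1, -2.8]
grip_width: 0.0193
```

```bash
python3 plan.py 0.451 -0.087 0.0625 -0.08; python3 - <<'E'
from plant import snapshot
from h import *
d=snapshot("side");pickle.dump(d,open("side12.pkl","wb"));crop(d,200,140,130,130,5,"pics/sd12.png")
E
```

```text
tcp [ 0.4507 -0.0923  0.0707] zyaw -0.083 xdir [ 0.001 -0.001 -1.   ] grip 0.0193 F [ 0.1 -0.1 -2.8] t 25.55 q [ 0.32  0.57 -0.27  2.13  0.32  0.48 -0.27]
shift units (of 50mm) in current tool axes [ 0.164  0.107 -0.004] turn units [-0.042  0.008  0.017]
```

View pics/sd12.png

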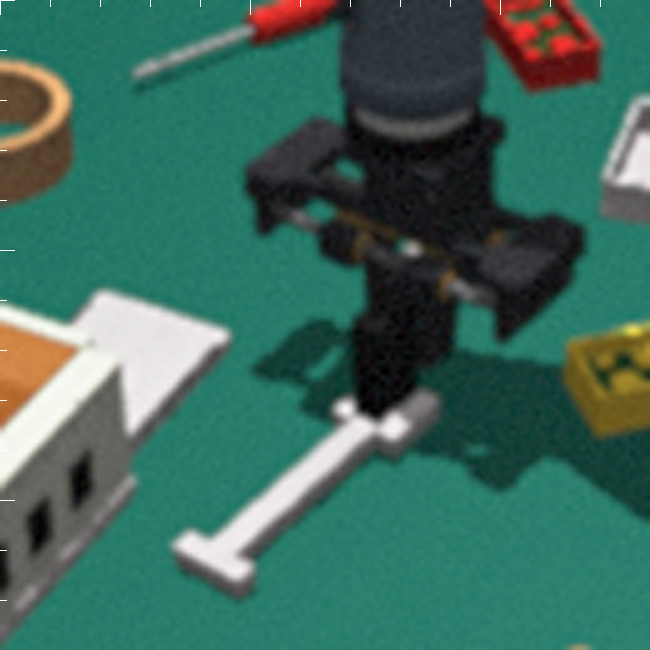

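Now the last millimetres, in fine steps.

Request:
jog_arm(plan=[{"dx": 0.04, "dy": 0, "dz": 0, "ax": 0, "ay": 0, "az": 0}, {"dx": 0.04, "dy": 0, "dz": 0, "ax": 0, "ay": 0, "az": 0}, {"dx": 0, "dy": 0, "dz": 0, "ax": 0, "ay": 0, "az": 0}, {"dx": 0, "dy": 0, "dz": 0, "ax": 0, "ay": 0, "az": 0}])

```text
clock: 26.0
tcp_pos: [0.4505, -0.0923, 0.0664]
tcp_rot: [0.706, 0.029, 0.706, -0.03]
wrist_force: [0.2, -0.1, -2.5]
grip_width: 0.0191
```

Request:
jog_arm(plan=[{"dx": 0.03, "dy": 0, "dz": 0, "ax": 0, "ay": 0, "az": 0}, {"dx": 0.03, "dy": 0, "dz": 0, "ax": 0, "ay": 0, "az": 0}, {"dx": 0, "dy": 0, "dz": 0, "ax": 0, "ay": 0, "az": 0}, {"dx": 0, "dy": 0, "dz": 0, "ax": 0, "ay": 0, "az": 0}])

```text
clock: 26.4
tcp_pos: [0.4506, -0.0926, 0.0636]
tcp_rot: [0.707, 0.029, 0.706, -0.03]
wrist_force: [-0.4, -2.9, 1.1]
grip_width: 0.0192
```

```bash
python3 plan.py 0.451 -0.087 0.0625 -0.08; python3 - <<'E'
from plant import snapshot
from h import *
d=snapshot("side");pickle.dump(d,open("side13.pkl","wb"));crop(d,200,140,130,130,5,"pics/sd13.png")
E
```

```text
tcp [ 0.4506 -0.0926  0.0636] zyaw -0.084 xdir [ 0.    -0.002 -1.   ] grip 0.0192 F [-0.4 -2.9  1.1] t 26.40 q [ 0.32  0.59 -0.26  2.13  0.33  0.46 -0.28]
shift units (of 50mm) in current tool axes [ 0.021  0.112 -0.002] turn units [-0.046  0.005  0.02 ]
```

View pics/sd13.png

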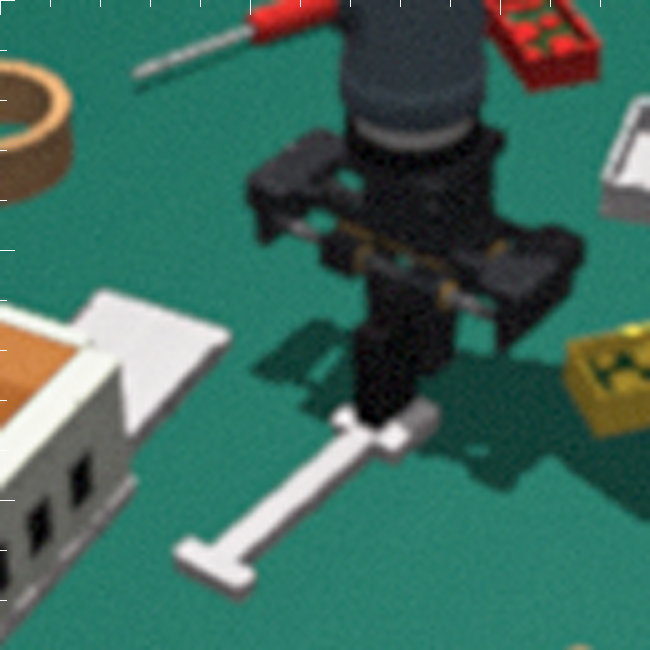

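Request:
jog_arm(plan=[{"dx": 0.02, "dy": 0, "dz": 0, "ax": 0, "ay": 0, "az": 0}, {"dx": 0.02, "dy": 0, "dz": 0, "ax": 0, "ay": 0, "az": 0}, {"dx": 0, "dy": 0, "dz": 0, "ax": 0, "ay": 0, "az": 0}], newtons=10)

```text
clock: 26.75
tcp_pos: [0.4506, -0.0923, 0.0619]
tcp_rot: [0.707, 0.029, 0.706, -0.03]
wrist_force: [-1.7, -0.9, 9.8]
grip_width: 0.02
```

Request:
jog_arm(plan=[{"dx": 0, "dy": 0, "dz": 0, "ax": 0, "ay": 0, "az": 0}, {"dx": 0, "dy": 0, "dz": 0, "ax": 0, "ay": 0, "az": 0}, {"dx": 0, "dy": 0, "dz": 0, "ax": 0, "ay": 0, "az": 0}, {"dx": 0, "dy": 0, "dz": 0, "ax": 0, "ay": 0, "az": 0}, {"dx": 0, "dy": 0, "dz": 0, "ax": 0, "ay": 0, "az": 0}, {"dx": 0, "dy": 0, "dz": 0, "ax": 0, "ay": 0, "az": 0}, {"dx": 0, "dy": 0, "dz": 0, "ax": 0, "ay": 0, "az": 0}, {"dx": 0, "dy": 0, "dz": 0, "ax": 0, "ay": 0, "az": 0}], claw=0)

```text
clock: 27.55
tcp_pos: [0.4505, -0.0923, 0.0614]
tcp_rot: [0.707, 0.029, 0.706, -0.03]
wrist_force: [-0.0, -0.6, 0.6]
grip_width: 0.0817
```

Request:
jog_arm(plan=[{"dx": -0.2, "dy": 0, "dz": 0, "ax": 0, "ay": 0, "az": 0}, {"dx": -0.5, "dy": 0, "dz": 0, "ax": 0, "ay": 0, "az": 0}, {"dx": -0.7, "dy": 0, "dz": 0, "ax": 0, "ay": 0, "az": 0}, {"dx": -0.7, "dy": 0, "dz": 0, "ax": 0, "ay": 0, "az": 0}, {"dx": -0.5, "dy": -0.3, "dz": 0, "ax": 0, "ay": 0, "az": 0}, {"dx": 0, "dy": -0.7, "dz": 0, "ax": 0, "ay": 0, "az": 0}, {"dx": 0, "dy": -0.7, "dz": 0, "ax": 0, "ay": 0, "az": 0}, {"dx": 0, "dy": -0.7, "dz": 0, "ax": 0, "ay": 0, "az": 0}, {"dx": 0, "dy": -0.7, "dz": 0, "ax": 0, "ay": 0, "az": 0}, {"dx": 0, "dy": -0.4, "dz": 0, "ax": 0, "ay": 0, "az": 0}, {"dx": 0, "dy": 0, "dz": 0, "ax": 0, "ay": 0, "az": 0}])

```text
clock: 28.65
tcp_pos: [0.4351, -0.2698, 0.1923]
tcp_rot: [0.707, 0.03, 0.706, -0.032]
wrist_force: [-0.8, -0.2, 0.5]
grip_width: 0.0884
```

```bash
python3 - <<'E'
from plant import snapshot,arm
from h import *
d=snapshot("side");pickle.dump(d,open("side14.pkl","wb"));crop(d,200,140,130,130,5,"pics/sd14.png")
d=snapshot("scene");pickle.dump(d,open("scene14.pkl","wb"));crop(d,260,110,160,120,5,"pics/sc14.png");cv2.imwrite("pics/scf.png",d["frame"][:,:,::-1])
print(arm.observe()["tcp_pos"])
E
```

```text
[ 0.43589959 -0.26593901  0.19203952]
```

View pics/sd14.png

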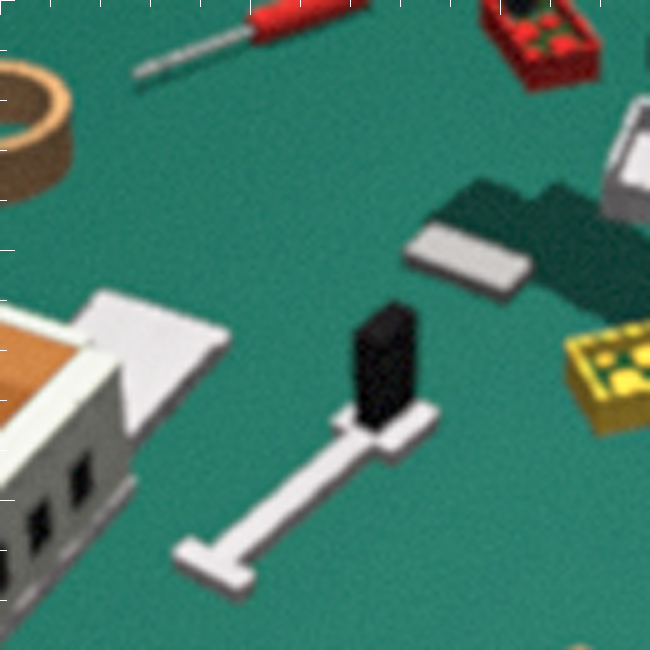

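View pics/sc14.png

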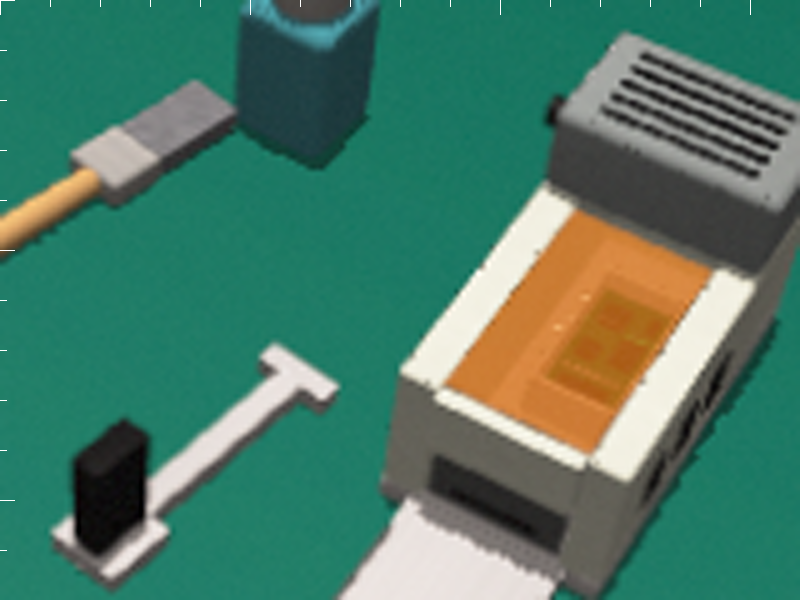

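View pics/scf.png

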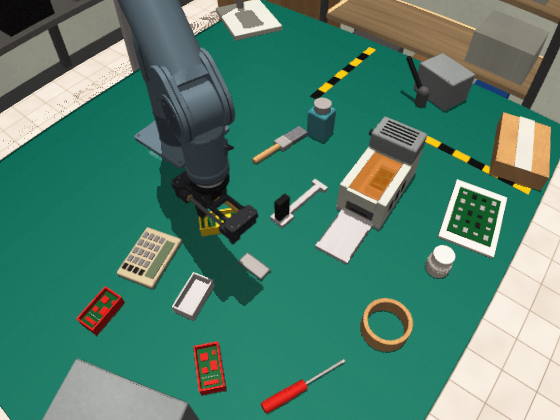

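The stick lies flat with its head near (320,185), the carrier is inside at (383,178), and the tin and empty carrier haven't moved. To check the flap, I'll compare the port pixels with the first picture.

```bash
python3 - <<'E'
from h import *
a=pickle.load(open("s0.pkl","rb"))["scene"]["frame"].astype(int);b=pickle.load(open("scene14.pkl","rb"));B=b["frame"].astype(int);m=pickle.load(open("scene9.pkl","rb"))["frame"].astype(int)
sl=(slice(198,222),slice(342,376));D=abs(a-B)[sl];print('port diff mean/max',D.mean(),D.max())
s=pickle.load(open("s0.pkl","rb"))["side"];t=pickle.load(open("side14.pkl","rb"))
f=lambda L,z:np.array([onz(b,260+u/5-.4,110+v/5-.4,z)[:2] for u,v in L])
H=f([(277,342),(340,386)],.014);print(H,np.hypot(*(H[1]-H[0])))
Q=f([(53,532),(111,582),(168,530)],.014);print(Q,np.hypot(*(Q[1]-Q[0])),np.hypot(*(Q[1]-Q[2])))
for n,z,p in [('tin',(239,280),(253,282)),('empty',(172,215),(270,320))]: 
  print(n,abs(a-B)[p[0]-15:p[0]+15,p[1]-15:p[1]+15].mean() if 0 else '',)
c=np.hstack([cv2.resize(x[195:235,335:385,::-1].astype(np.uint8),None,fx=7,fy=7,interpolation=2) for x in(a,B)]);cv2.imwrite("pics/flap.png",c)
E
```

```text
port diff mean/max 1.1131535947712419 10
[[0.44540656 0.09612808]
 [0.49175471 0.09112377]] 0.046617532864637434
[[ 0.43069412 -0.08582724]
 [ 0.47454682 -0.092417  ]
 [ 0.47730835 -0.04741041]] 0.044345064014064135 0.04509123249789684
tin 
empty
```

View pics/flap.png

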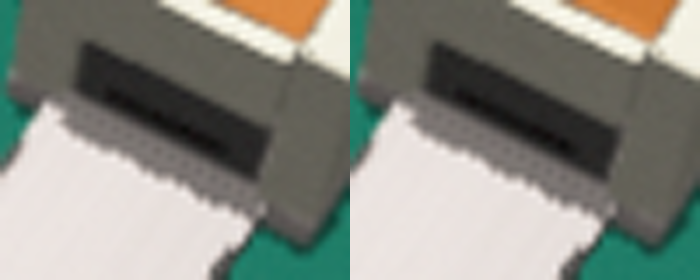

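The port looks the same as it did at the start, so the flap is shut. The stick's head and base measure 46.6 mm and 44 to 45 mm on the plane 14 mm up, so it is lying flat. I'll hand in.

```bash
python3 - <<'E'
from plant import job
print(job.hand_in())
E
```

```text
the job is handed in; nothing more can be done
None
```

The board's carrier is inside the cure box with the flap shut, and the stick is lying flat on the bench, clear of the box. I handed the job in at about 29 s of the 66 s allowed; it returned no verdict.

I set the carrier level on the shelf about 2 mm off the port's midline. I then pushed it straight in with the stick and drew the stick out.

**Last checks:**
- **Carrier:** seen through the amber window, its centre is about 130 mm past the flap and close to the midline.
- **Flap:** the port pixels match the first picture (mean difference about 1 level), so it reads as shut.
- **Stick:** its head and base measure 46.6 mm and 44–45 mm at the height expected for lying flat.
- **Bystanders:** the empty carrier, tin and dispenser look unmoved in the picture. I did not measure their shift.
- **Gripper:** it is open and well away from everything.

**What went wrong on the way:**
- The first two move calls were refused because the rows left out some numbers; nothing moved.
- While I drew the stick out, it slipped about 23 mm forward in the fingers and tipped slightly nose-down. I lowered it gently until it settled flat; the largest force reading on the way down was about 10 N. It now lies about 25 mm further along +y than where it started.

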